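Empty the returned tote: free its jammed lift-out tray

ROBOT

A 6-joint arm with a two-finger parallel gripper is mounted at the origin on a cart in front of the work surface, level with it; the furniture and walls round the work are solid. World frame = base frame: x ahead of the robot, y to its left, z up, the work surface at z = 0. Lengths are in m, angles in degrees, forces in N, time in s.
With the tool pointing down it reaches from about 0.325 to 0.9 m from the base axis. Payload 6.1 kg.
Tool frame: the origin (TCP) lies between the finger pads; the fingertips stand 25 mm ahead of it and the grasp point (between the pads) lies 6 mm ahead of it; z points along the fingers, y is the line along which they close (so a half turn about z gives the same grasp; the last joint's range is limited). The gripper opens to 87 mm and grips with 3 to 60 N. Pads are 19 mm wide; open, the fingers measure 117 mm over their backs; the gripper's body (75 mm by 190 mm) begins 51 mm behind the grasp point.
Start: joints at [-74.318, 12.628, 87.462, -0, 79.91, -7.225], TCP at [0.243, -0.576, 0.248] pointing down, gripper open.
Joint ranges: [-170.65, 170.65], [-52.31, 119.04], [5.05, 147.46], [-71.25, 251.25], [11.57, 151.72], [-153.62, 153.62]. Speed limits (degrees/s): [147.25, 147.25, 172.46, 180, 180, 180].

INTERFACE

Orientations are given as a 3x3 rotation matrix whose columns are the frame's x, y, z axes.
In Python, from workcell import bot, cams, job gives the robot as it stands.
- The arm moves only by the tool send_rows, never from a script. Its arguments are lists of equal length, an entry for each row: "translation": the shift along the world's x, y, z in m, a list of three; "rot": the turn, a rotation vector about the world's x, y, z in rad, a list of three; "fingers": the closure, from -1 (fully open) to 1 (shut). In form: {"translation": [[dx, dy, dz], ...], "rot": [[wx, wy, wz], ...], "fingers": [fingers, ...]}. A call has 1 to 10 rows; each row is the pose to reach, as a shift and turn from the pose commanded when the call began; what a row does not reach only later rows make up. A row lasts 1/10 s, in which the tool goes at most 50 mm and 8.59 degrees, less where a joint would pass 70% of its speed; a pose out of reach is approached as far as the arm can. A call with a gripper value outside its range is refused whole. The fingers move at their own pace and stop on an object; "newtons" is the grip in N (left out, the last holds). Time passes only in rows, so rows that repeat a pose let the fingers close. It gives the time, the measured TCP pose, the force, the opening and the grip force at its end, in the units of the state.
- bot.sense(): the state, without advancing time (a new reading comes with each control period).
- cams.grab_frame(name): name is "side" or "top"; returns a dict with "color" (384x512x3 uint8, red, green, blue), "camera_matrix" (3x3 intrinsics, pixels), "distortion" ([k1, k2, p1, p2, k3] as OpenCV has them; the pictures are not rectified), "camera_from_world" (4x4, takes a point from world to camera coordinates). Camera axes: x right, y down, z forward; pixel columns grow to the right and rows downward; lengths in m; the calibration is good to about 2 mm. A picture is of the moment at which its call begins. There is no depth.
- job.finish_job(): hands the job in; it is judged then, once.
The state is a dict: "time_s": time; "qpos": joint angles; "dq": joint speeds; "joint_torque": joint torques, N m; "tool_pos": TCP position; "tool_rot": TCP orientation; "ft_force": force on the tool from outside, world axes, zero at the start; "torque": the same for the moment, N m; "grip_width": finger opening in m; "grasp_force": force on a finger pad.
Only numpy, scipy, OpenCV 4.12 (cv2) and the standard library are available. Lean on these libraries where they do the work, as an engineer would, in place of code of your own. Each camera call takes 0.05 s, during which the arm holds its last target. There are 200 camera calls.

TASK

The lift-out tray has dropped at one end and jammed under the rim of the blue tote, with ramekins still in it, and one may stand in the taped bay. Clear them all first: stand every ramekin upright, side by side, on the floor of the empty low carton; then turn the tray level in the tote to free its ends, lift it out and lay it flat, right way up, on the bare worktop. Last, slide the empty tote, without lifting it off the worktop, into the bay marked by the yellow tape corners, square with the bay and inside the corners; leave the mug, teapot and tape dispenser alone.

Things in the scene. Friction and masses are not known exactly. Their poses are not given: they have to be found in the camera images.
- tote: blue open plastic tote, loose, 0.75 to 1 kg; origin at the centre of its underside, x along its long axis, z up. Outside 284 (x) x 206 (y) mm at the rim plus 5 mm of bead, 92 mm tall; floor 4 mm, walls 5 mm thick. Inside 196 mm wide (y). Below z = 54 mm the inside reaches x = -107..+107 mm, above it -137..+137 mm; outside, the end walls stand in by 30 mm below z = 48 mm
- tote_ledge (a point): inner edge of the tote's +x ledge: tote frame (107, 0, 54) mm. A level ledge 30 mm wide crosses each end of the tote at z = 54 mm (here and at x = -107 mm); properly stowed, the tray lies on both
- tote_mouth (a point): centre of the tote's mouth, at rim height (92 mm over its origin). At both x ends the rim turns inward as a lip, z = 86..92 mm, which leaves a mouth of x = -125..+125 mm, y = -98..+98 mm
- tray: grey lift-out tray, 240 (x) x 186 (y) x 24 mm, floor and rim 4 mm thick, 0.3 to 0.55 kg; origin at the centre of its underside, z up out of it. Starts jammed in the tote, tilted 0.24 rad: -x end down on the tote's floor against the step, +x end over the +x ledge and caught under the +x lip, so that pulling it up as it is lifts the tote
- tray_handle (a point): centre of the tray's black handle bar, 50 mm over the tray's origin. Bar along the tray's y, flat-sided, 12 mm thick (x), 16 mm high, 104 mm long, on 10 mm posts at y = -46, +46 mm. To free the tray: raise the -x end with the +x end kept near the tote's +x wall (level, tray centre at tote x = +13..+17 mm), then shift it back to x = 0 (within 5 mm) and lift
- ramekin_0: ribbed white ramekin (small straight-sided dish), 68 mm across outside, about 52 mm inside, 36 mm tall, rim wall 6 to 8 mm thick, 0.13 kg; origin at the centre of its underside, z along its axis out of the mouth. At the start it stands in the tilted tray, leaning with it, in a quarter of its own
- ramekin_1: ribbed white ramekin (small straight-sided dish), 68 mm across outside, about 52 mm inside, 36 mm tall, rim wall 6 to 8 mm thick, 0.13 kg; origin at the centre of its underside, z along its axis out of the mouth. At the start it stands in the tilted tray, leaning with it, in a quarter of its own
- ramekin_2: ribbed white ramekin (small straight-sided dish), 68 mm across outside, about 52 mm inside, 36 mm tall, rim wall 6 to 8 mm thick, 0.13 kg; origin at the centre of its underside, z along its axis out of the mouth. At the start it stands in the tilted tray, leaning with it, in a quarter of its own
- ramekin_3: ribbed white ramekin (small straight-sided dish), 68 mm across outside, about 52 mm inside, 36 mm tall, rim wall 6 to 8 mm thick, 0.13 kg; origin at the centre of its underside, z along its axis out of the mouth. At the start it stands in the tilted tray, leaning with it, in a quarter of its own
- ramekin_4: ribbed white ramekin (small straight-sided dish), 68 mm across outside, about 52 mm inside, 36 mm tall, rim wall 6 to 8 mm thick, 0.13 kg; origin at the centre of its underside, z along its axis out of the mouth. At the start it stands on the worktop, in the taped bay to the left of the tote
- carton_39: low open brown carton, empty, 279 (x) x 208 (y) x 77 mm, fixed; origin at the centre of its underside, inner floor at z = 34 mm, inside x = -133..+133, y = -99..+99 mm, walls 5 mm. Fuller cartons, up to 0.17 m tall, stand close behind it and to its right
- bay: bay marked on the worktop by four flat yellow tape corners; origin at its centre, on the worktop, x along its long side. Free space inside the tape 344 (x) x 256 (y) mm; the tote starts partly over it and has to go 10 to 17 cm towards its own +y (the robot's left). Bare worktop lies to its left; a stack of plates 0.2 m tall stands there farther back (x over 0.63, y 0.28 to 0.55 m)
- mug_navy: dark blue mug, 68 mm across, 62 mm tall, a bystander at the back of the worktop; origin at its underside
- tape_dispenser: black weighted tape dispenser, 135 x 46 x 74 mm, a bystander at the back of the worktop; origin at its underside
- teapot_b: turquoise teapot, 147 x 92 x 87 mm, a bystander at the back of the worktop; origin at its underside
There are look-alikes about, which are no part of the job. What is shaped like the ramekin_4 but black is not meant.

How it is judged:
By the outcome, as a careful person would: the job done as asked, in the order asked, and still so for the second after the job is handed in, with the robot touching nothing.
Of ramekin_0, ramekin_1, ramekin_2, ramekin_3, ramekin_4 only 3 to 5 are there at a start; the rules pass over those that are not, and their reading is None.
At some moment in a run one of ramekin_0, ramekin_1, ramekin_2, ramekin_3, ramekin_4 may be knocked a few centimetres aside while the robot is not near it.
It also fails if it takes over 210 s, if anything falls off the work surface, if the arm or the gripper's body presses on something with over 40 N, if the wrist force passes 120 N, or if a joint passes its speed limit or range.

## Working session

There is one attempt and no reset: what is moved stays moved. The work goes in short steps, Python scripts to look and compute and a tool call to move; the robot and the scene stay as the last step left them, time stands still between calls to the robot, and variables do not carry over. Pictures are saved under pics/ and viewed, at most 14 in all, crops included, and the job is handed in when it is done.

Besides the shell and the picture viewer there is one more tool, called after ">>>" as name(argument=value, ...), one argument or row to a line, values as JSON. send_rows: Moves the arm, as the interface text tells. Its arguments: {"type":"object","properties":{"translation":{"type":"array","items":{"type":"array","items":{"type":"number"}}},"rot":{"type":"array","items":{"type":"array","items":{"type":"number"}}},"fingers":{"type":"array","items":{"type":"number"}},"newtons":{"type":"number"}},"required":["translation","rot","fingers"]}

```bash
mkdir -p pics; ls; cat > h.py <<'E'
import numpy as np, cv2
from workcell import bot, cams, job
def grab(name, fn=None):
    f=cams.grab_frame(name)
    if fn: cv2.imwrite('pics/'+fn, cv2.cvtColor(f['color'],cv2.COLOR_RGB2BGR))
    return f
def ray(f,uv):
    p=cv2.undistortPoints(np.array(uv,float).reshape(-1,1,2),f['camera_matrix'],np.array(f['distortion'])).reshape(-1,2)
    T=f['camera_from_world'];R=T[:3,:3];c=-R.T@T[:3,3]
    return c,np.c_[p,np.ones(len(p))]@R
def onz(f,uv,z):
    c,d=ray(f,uv); z=np.asarray(z,float)
    return c+d*((z-c[2])/d[:,2])[:,None]
def proj(f,P):
    T=f['camera_from_world'];r,_=cv2.Rodrigues(T[:3,:3])
    return cv2.projectPoints(np.array(P,float).reshape(-1,1,3),r,T[:3,3],f['camera_matrix'],np.array(f['distortion']))[0].reshape(-1,2)
E
python3 - <<'E'
from h import *
for n in('top','side'):
    f=grab(n); im=cv2.resize(cv2.cvtColor(f['color'],cv2.COLOR_RGB2BGR),(800,600),interpolation=cv2.INTER_CUBIC); cv2.imwrite(f'pics/{n}0.png',im)
    T=f['camera_from_world'];print(n,-T[:3,:3].T@T[:3,3],T[:3,:3].round(2).tolist(),f['camera_matrix'].tolist())
s=bot.sense();print(s['tool_pos'],s['tool_rot'],s['time_s'])
E
```

```text
pics
top [ 0.44792575 -0.09998403  1.34591591] [[0.03, -1.0, -0.01], [-0.99, -0.03, -0.13], [0.13, 0.02, -0.99]] [[488.9593135342811, 0.0, 251.44088105568974], [0.0, 488.9593135342811, 198.2721904737143], [0.0, 0.0, 1.0]]
side [0.09769483 0.88752448 0.66108143] [[-0.89, -0.45, -0.01], [-0.2, 0.41, -0.89], [0.4, -0.8, -0.45]] [[401.8894644997889, 0.0, 251.28971828446095], [0.0, 401.8894644997889, 187.00547955334847], [0.0, 0.0, 1.0]]
[ 0.24312513 -0.57521578  0.24654082] [[ 9.21139559e-01  3.89232164e-01 -4.84357192e-04]
 [ 3.89232410e-01 -9.21138051e-01  1.68001998e-03]
 [ 2.07757975e-04 -1.73606039e-03 -9.99998471e-01]] 0.1
```

View pics/top0.png

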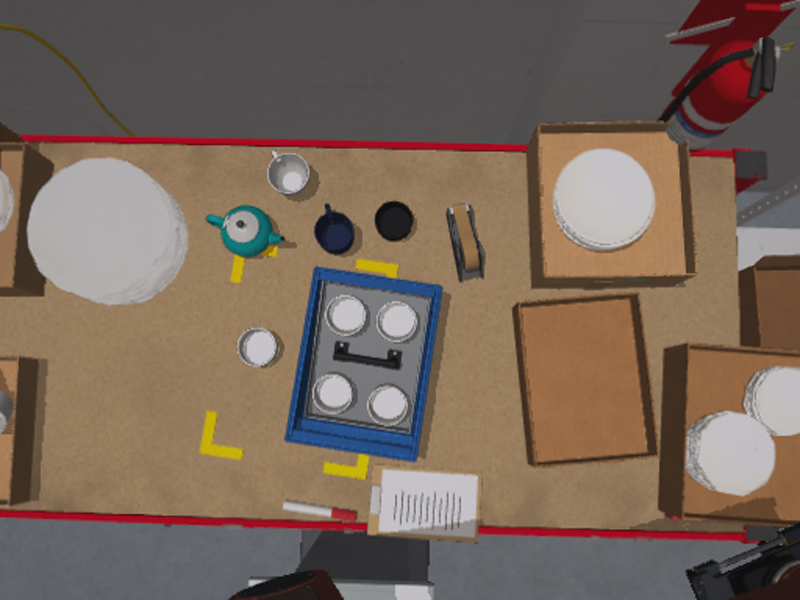

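View pics/side0.png

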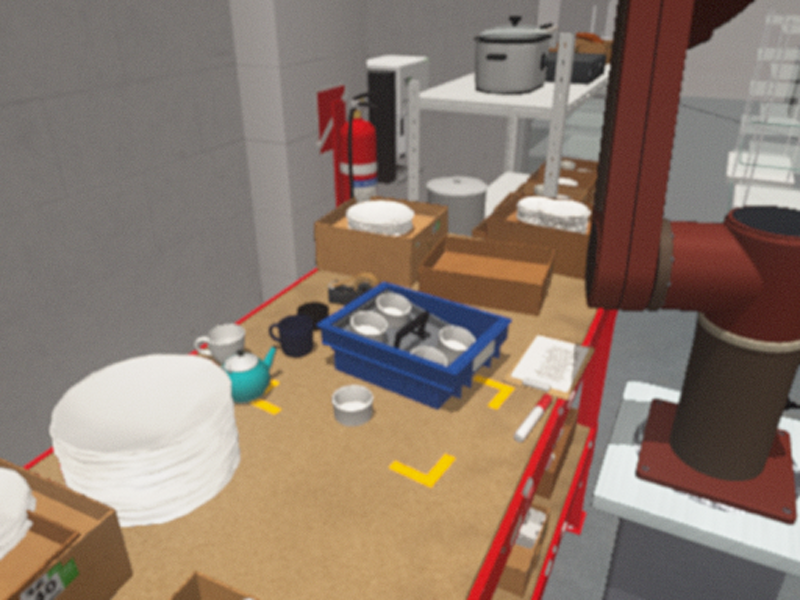

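Top view: the tote (rim corners about (316,268), (441,287), (416,460), (287,442)) holds four ramekins at (346,315), (397,321), (333,392) and (388,404). A fifth stands in the bay at (259,347). The empty carton is at about (585,380), and the tape corners are at (237,268), (378,268), (207,455) and (365,470). Next I measure these.

```bash
cat > meas.py <<'E'
from h import *
def tote(f,z=.092):
    h=cv2.cvtColor(f['color'],cv2.COLOR_RGB2HSV)
    m=cv2.inRange(h,(105,120,50),(125,255,255))
    cs,_=cv2.findContours(m,cv2.RETR_EXTERNAL,cv2.CHAIN_APPROX_NONE)
    big=[c for c in cs if cv2.contourArea(c)>60 and 170<c[:,0,0].mean()<300]
    c=max(big,key=cv2.contourArea)
    P=onz(f,c.reshape(-1,2),z)[:,:2]
    (cx,cy),(w,hh),a=cv2.minAreaRect((P*1000).astype(np.float32))
    b=cv2.boxPoints(((cx,cy),(w,hh),a))
    e=max([b[1]-b[0],b[2]-b[1]],key=np.linalg.norm); e=e if e[0]>0 else -e
    return np.array([cx,cy])/1000,np.degrees(np.arctan2(e[1],e[0])),w,hh
def whites(f,lo=150,amin=250,amax=1600):
    h=cv2.cvtColor(f['color'],cv2.COLOR_RGB2HSV)
    m=cv2.inRange(h,(0,0,lo),(179,45,255))
    cs,_=cv2.findContours(m,cv2.RETR_EXTERNAL,cv2.CHAIN_APPROX_NONE)
    return [(cv2.minEnclosingCircle(c),cv2.contourArea(c)) for c in cs if cv2.contourArea(c)>amin and cv2.contourArea(c)<amax]
def yellow(f):
    h=cv2.cvtColor(f['color'],cv2.COLOR_RGB2HSV)
    m=cv2.inRange(h,(22,150,120),(34,255,255))
    cs,_=cv2.findContours(m,cv2.RETR_EXTERNAL,cv2.CHAIN_APPROX_NONE)
    return [c.reshape(-1,2) for c in cs if cv2.contourArea(c)>15]
E
python3 - <<'E'
from meas import *
np.set_printoptions(precision=4,suppress=True)
f=grab('top')
print('tote',tote(f))
for (c,r),a in whites(f): print('white',np.array(c)*1.5625,r,a, onz(f,[c],.036)[0,:2], onz(f,[c],.07)[0,:2])
for c in yellow(f):
    P=onz(f,c,0)[:,:2]; b=cv2.boxPoints(cv2.minAreaRect((P*1000).astype(np.float32)))
    print('yel',len(c),b.round(0).tolist())
    ap=cv2.approxPolyDP(c.reshape(-1,1,2),2,True).reshape(-1,2); print('  ',(onz(f,ap,0)[:,:2]*1000).round(0).tolist())
k=np.array([(515,305),(638,294),(656,454),(533,465)])/1.5625
C=onz(f,k,.077)[:,:2];print('carton',C,C.mean(0),np.linalg.norm(C-np.roll(C,1,0),axis=1), np.degrees(np.arctan2(*(C[0]-C[3])[::-1])),np.degrees(np.arctan2(*(C[1]-C[2])[::-1])))
E
```

```text
tote (array([ 0.5211, -0.0326]), np.float32(-7.2827), 215.8148651123047, 290.30706787109375)
white [386.5302 404.8491] 12.762500762939453 335.5 [ 0.4523 -0.0708] [ 0.4522 -0.0716]
white [332.8125 392.1875] 12.206655502319336 323.0 [0.4712 0.0215] [0.4706 0.0184]
white [256.5801 346.4569] 12.465400695800781 304.0 [0.5459 0.1561] [0.5434 0.1494]
white [395.6228 320.7299] 12.923529624938965 382.5 [ 0.5968 -0.0824] [ 0.593  -0.0829]
white [344.4301 314.6527] 12.885916709899902 374.5 [0.6051 0.0064] [0.601  0.0036]
white [766.7281 247.2833] 23.209257125854492 722.5 [ 0.7429 -0.7283] [ 0.7352 -0.712 ]
white [240.0391 225.1953] 10.835516929626465 286.0 [0.759  0.1962] [0.7509 0.1886]
yel 80 [[323.0, 36.0], [326.0, -40.0], [366.0, -39.0], [363.0, 37.0]]
   [[366.0, -39.0], [365.0, -23.0], [344.0, -18.0], [350.0, 34.0], [334.0, 36.0], [325.0, -35.0]]
yel 103 [[351.0, 181.0], [425.0, 172.0], [435.0, 247.0], [360.0, 256.0]]
   [[433.0, 246.0], [362.0, 253.0], [354.0, 182.0], [370.0, 180.0], [379.0, 235.0], [431.0, 230.0]]
yel 65 [[678.0, -79.0], [703.0, -84.0], [719.0, -10.0], [694.0, -5.0]]
   [[710.0, -8.0], [693.0, -12.0], [680.0, -79.0], [703.0, -81.0]]
yel 43 [[662.0, 199.0], [711.0, 193.0], [714.0, 212.0], [665.0, 218.0]]
   [[713.0, 212.0], [667.0, 218.0], [665.0, 201.0], [708.0, 194.0]]
yel 26 [[710.0, 138.0], [728.0, 134.0], [735.0, 159.0], [717.0, 164.0]]
   [[717.0, 164.0], [712.0, 138.0], [729.0, 136.0], [732.0, 150.0]]
carton [[ 0.6238 -0.282 ]
 [ 0.6478 -0.4882]
 [ 0.3838 -0.5148]
 [ 0.3611 -0.3136]] [ 0.5041 -0.3996] [0.2646 0.2076 0.2653 0.2025] 6.849473649032031 5.7368597566320485
```

Measurements match the given sizes, except the carton's length: I picked about 265 mm and it should be 279. I'll zoom in on it.

```bash
python3 - <<'E'
from h import *
f=grab('top'); im=cv2.cvtColor(f['color'],cv2.COLOR_RGB2BGR)[170:320,310:500]
cv2.imwrite('pics/carton.png',cv2.resize(im,None,fx=4,fy=4,interpolation=cv2.INTER_CUBIC))
E
```

```text
(no output)
```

View pics/carton.png

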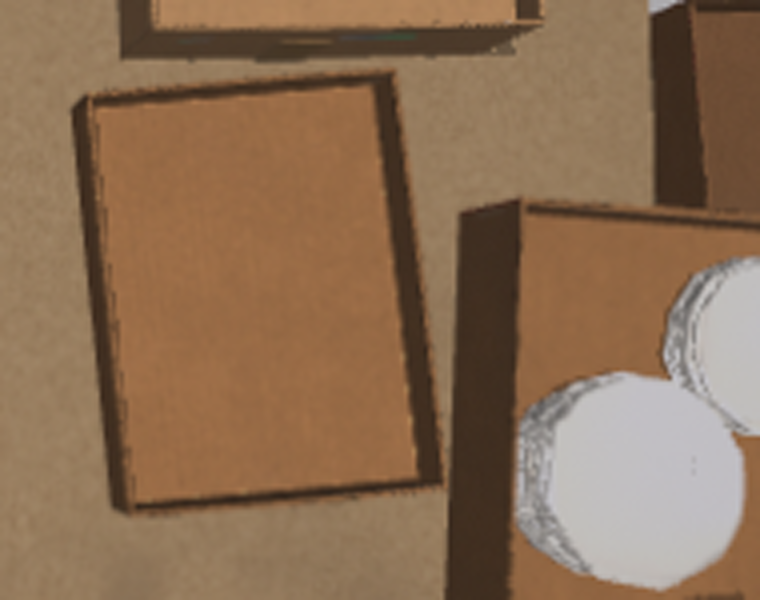

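```bash
cat > plan.py <<'E'
from meas import *
from scipy.spatial.transform import Rotation as Ro
import sys
np.set_printoptions(precision=4,suppress=True)
YAW=np.radians(-7.3); TC=np.array([.521,-.033]); TILT=.24
CC=np.array([.504,-.3996]); CY=np.radians(6.3)
Rt=(Ro.from_euler('z',YAW)*Ro.from_euler('y',-TILT)).as_matrix()
To=np.array([*(TC+.0096*np.array([np.cos(YAW),np.sin(YAW)])),.0325])
def rimpt(f,uv):      # rim centre of a ramekin in the tilted tray: ray with plane tray z=40 mm
    c,d=ray(f,[uv]); n=Rt[:,2]; o=To+n*.040
    return c+d[0]*(n@(o-c))/(n@d[0])
def toolR(zdir,yraw):
    z=zdir/np.linalg.norm(zdir); y=yraw-z*(z@yraw); y/=np.linalg.norm(y)
    return np.c_[np.cross(y,z),y,z]
def rel(A,B): # move from pose A to B
    return (B[0]-A[0]).round(3).tolist(), Ro.from_matrix(B[1]@A[1].T).as_rotvec().round(3).tolist()
def plan(rim,Rram,phi,tilt,slot,phip,depth=.020):
    """rim centre, ramekin rotation, grip direction phi (deg, in ramekin frame), tool tilt in tote, carton slot, carton grip direction"""
    u=lambda a:np.array([np.cos(np.radians(a)),np.sin(np.radians(a)),0])
    Rz=(Ro.from_euler('z',YAW)*Ro.from_euler('y',-tilt)).as_matrix()
    Rp=toolR(-Rz[:,2],Rram@u(phi))
    grip=rim+Rram@(u(phi)*.0305-np.array([0,0,depth])); tcp=grip-Rp[:,2]*.025
    Rrel=Rram.T@Rp; prel=Rram.T@(tcp-rim)
    Rc=Ro.from_euler('z',CY+np.radians(phip-phi)).as_matrix()
    ex=np.array([np.cos(CY),np.sin(CY)]);ey=np.array([-ex[1],ex[0]])
    rp=np.array([*(CC+slot[0]*ex+slot[1]*ey),.0715])
    Q=(rp+Rc@prel,Rc@Rrel); up=lambda P,h:(P[0]+[0,0,h],P[1])
    pick=(tcp,Rp); pre=(tcp-Rp[:,2]*.075,Rp)
    s=bot.sense(); S=(s['tool_pos'],s['tool_rot'])
    print('rim',rim,'tray xy',(Rt.T@(rim-To)),'pick',pick[0],'place',Q[0],'now',S[0])
    print('A high->', rel(S,up(pre,.06)),'pre',rel(S,pre))
    print('B pre->pick',rel(pre,pick))
    L=up(pick,.13); print('C pick->lift',rel(pick,L),'->preplace',rel(pick,up(Q,.09)))
    print('D preplace->place',rel(up(Q,.09),Q))
E
python3 - <<'E'
from plan import *
f=grab('top')
for (c,r),a in whites(f)[:5]:
    p=rimpt(f,c); print(p,(Rt.T@(p-To))*1000)
W=whites(f); c=[c for (c,r),a in W if abs(c[0]*1.5625-396)<9 and abs(c[1]*1.5625-321)<9][0]
plan(rimpt(f,c),Rt,60,.24,(-15,-50) and (-.015,-.050),60)
E
```

```text
[ 0.4523 -0.0713  0.0558] [-65.2761 -46.7117  40.    ]
[0.4709 0.0195 0.0575] [-58.1666  45.7138  40.    ]
[0.5433 0.1492 0.0711] [ -1.1504 183.5864  40.    ]
[ 0.5907 -0.0831  0.0898] [ 77.655  -40.8635  40.    ]
[0.5987 0.0021 0.0891] [74.6892 44.6562 40.    ]
rim [ 0.5907 -0.0831  0.0898] tray xy [ 0.0777 -0.0409  0.04  ] pick [ 0.6076 -0.0587  0.0983] place [ 0.5068 -0.423   0.0765] now [ 0.2432 -0.5755  0.247 ]
A high-> ([0.347, 0.519, -0.016], [-0.267, -0.113, 2.079]) pre ([0.347, 0.519, -0.076], [-0.267, -0.113, 2.079])
B pre->pick ([0.018, -0.002, -0.073], [0.0, 0.0, 0.0])
C pick->lift ([0.0, 0.0, 0.13], [0.0, 0.0, 0.0]) ->preplace ([-0.101, -0.364, 0.068], [0.002, 0.241, 0.236])
D preplace->place ([0.0, 0.0, -0.09], [0.0, 0.0, 0.0])
```

```bash
cat > go.py <<'E'
from plan import *
# name: approx uv (800x600 view), phi, tilt, slot, phip
J={'nl':((333,392),-60,.14,(-.093,.050),-60),'fl':((345,315),-125,.24,(-.015,.050),-80),'r4':((257,346),-80,0,(.062,0),-90),
   'nr':((387,405),60,.14,(-.093,-.050),60),'fr':((396,321),125,.24,(-.015,-.050),80)}
n=sys.argv[1]; g,phi,t,slot,phip=J[n]
f=grab('top'); g=np.array(g)/1.5625
W=sorted([(np.hypot(*(np.array(c)-g)),c,r,a) for (c,r),a in whites(f)])[:2]
print([ (round(w[0],1),np.round(w[2],1),w[3]) for w in W]); c=W[0][1]
if n=='r4': plan(onz(f,[c],.036)[0],np.eye(3),phi-7.3,0,slot,phip)
else: plan(rimpt(f,c),Rt,phi,t,slot,phip)
E
python3 go.py nl
```

```text
[(np.float64(0.2), np.float64(12.2), 324.0), (np.float64(35.2), np.float64(12.8), 338.5)]
rim [0.4709 0.0195 0.0575] tray xy [-0.0582  0.0457  0.04  ] pick [ 0.4835 -0.0087  0.0665] place [ 0.4266 -0.3844  0.0764] now [ 0.2432 -0.5755  0.2472]
A high-> ([0.23, 0.568, -0.046], [-0.018, -0.139, -0.006]) pre ([0.23, 0.568, -0.106], [-0.018, -0.139, -0.006])
B pre->pick ([0.01, -0.001, -0.074], [0.0, 0.0, 0.0])
C pick->lift ([0.0, 0.0, 0.13], [0.0, 0.0, 0.0]) ->preplace ([-0.057, -0.376, 0.1], [0.002, 0.241, 0.236])
D preplace->place ([0.0, 0.0, -0.09], [0.0, 0.0, 0.0])
```

>>> send_rows(
  translation=[
    [0.023, 0.057, 0],
    [0.05, 0.1, 0],
    [0.07, 0.14, 0],
    [0.09, 0.18, 0],
    [0.1, 0.22, 0],
    [0.11, 0.26, 0],
    [0.12, 0.3, 0],
    [0.14, 0.34, 0],
    [0.16, 0.38, 0],
    [0.16, 0.38, 0],
  ],
  rot=[
    [0, 0, 0],
    [0, 0, 0],
    [0, 0, 0],
    [0, 0, 0],
    [0, 0, 0],
    [0, 0, 0],
    [0, 0, 0],
    [0, 0, 0],
    [0, 0, 0],
    [0, 0, 0],
  ],
  fingers=[0.5, 0.5, 0.5, 0.5, 0.5, 0.5, 0.5, 0.5, 0.5, 0.5],
  newtons=20,
)

```text
time_s: 1.3
tool_pos: [0.4049, -0.1914, 0.2478]
tool_rot: [[0.919, 0.395, 0.001], [0.395, -0.919, 0.001], [0.002, -0.001, -1.0]]
ft_force: [0.2, -0.7, 0.4]
grip_width: 0.0229
grasp_force: 0.0
```

>>> send_rows(
  translation=[
    [0.02, 0.05, -0.01],
    [0.04, 0.1, -0.03],
    [0.06, 0.14, -0.05],
    [0.07, 0.188, -0.06],
    [0.07, 0.188, -0.08],
    [0.07, 0.188, -0.106],
    [0.07, 0.188, -0.106],
    [0.07, 0.188, -0.106],
  ],
  rot=[
    [-0.005, -0.04, 0],
    [-0.009, -0.07, 0],
    [-0.012, -0.1, 0],
    [-0.018, -0.139, -0.006],
    [-0.018, -0.139, -0.006],
    [-0.018, -0.139, -0.006],
    [-0.018, -0.139, -0.006],
    [-0.018, -0.139, -0.006],
  ],
  fingers=[0.5, 0.5, 0.5, 0.5, 0.5, 0.5, 0.5, 0.5],
)

```text
time_s: 2.1
tool_pos: [0.4731, -0.0082, 0.1416]
tool_rot: [[0.915, 0.378, 0.137], [0.384, -0.923, -0.018], [0.12, 0.07, -0.99]]
ft_force: [1.1, 0.0, 1.3]
grip_width: 0.0216
grasp_force: 0.0
```

>>> send_rows(
  translation=[
    [0.004, 0, -0.03],
    [0.008, -0.001, -0.055],
    [0.01, -0.001, -0.074],
    [0.01, -0.001, -0.074],
  ],
  rot=[
    [0, 0, 0],
    [0, 0, 0],
    [0, 0, 0],
    [0, 0, 0],
  ],
  fingers=[0.5, 0.5, 0.5, 0.5],
)

```text
time_s: 2.5
tool_pos: [0.4826, -0.0095, 0.0667]
tool_rot: [[0.916, 0.378, 0.136], [0.383, -0.923, -0.018], [0.119, 0.069, -0.991]]
ft_force: [-1.1, 0.8, -0.2]
grip_width: 0.0217
grasp_force: 0.0
```

```bash
python3 - <<'E'
from h import *
s=bot.sense();print(s['ft_force'],s['tool_pos'])
f=grab('side'); im=cv2.cvtColor(f['color'],cv2.COLOR_RGB2BGR)[165:275,190:340]
cv2.imwrite('pics/nl.png',cv2.resize(im,None,fx=5,fy=5,interpolation=cv2.INTER_CUBIC))
E
```

```text
[-1.13397653  0.82411203 -0.24274961] [ 0.48257235 -0.00951449  0.06665315]
```

View pics/nl.png

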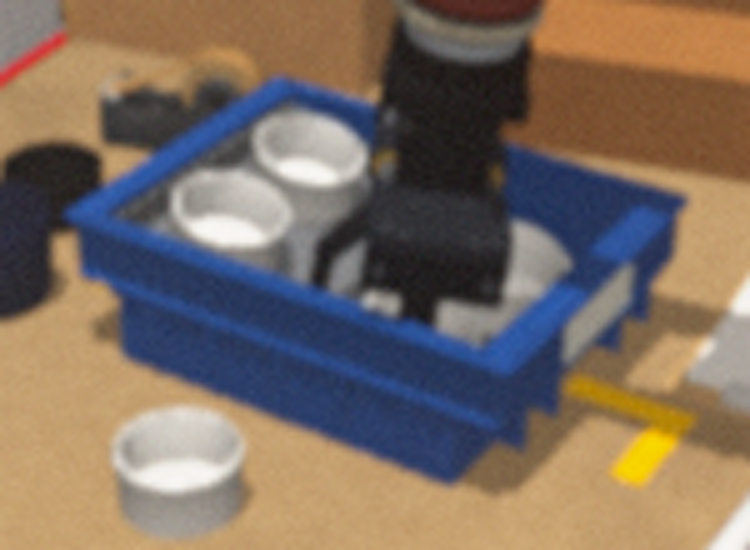

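The view shows one finger inside the near-left ramekin, and no contact force is reported. I'll grip and lift.

>>> send_rows(
  translation=[
    [0, 0, 0],
    [0, 0, 0],
    [0, 0, 0],
    [0, 0, 0],
    [0, 0, 0.03],
    [0, 0, 0.07],
    [0, 0, 0.11],
    [0, 0, 0.13],
  ],
  rot=[
    [0, 0, 0],
    [0, 0, 0],
    [0, 0, 0],
    [0, 0, 0],
    [0, 0, 0],
    [0, 0, 0],
    [0, 0, 0],
    [0, 0, 0],
  ],
  fingers=[1, 1, 1, 1, 1, 1, 1, 1],
  newtons=25,
)

```text
time_s: 3.35
tool_pos: [0.4851, -0.0091, 0.2021]
tool_rot: [[0.914, 0.379, 0.145], [0.385, -0.923, -0.02], [0.126, 0.074, -0.989]]
ft_force: [0.1, -0.4, -2.3]
grip_width: 0.0049
grasp_force: 24.1
```

>>> send_rows(
  translation=[
    [0, -0.04, 0],
    [-0.01, -0.08, 0],
    [-0.02, -0.12, 0],
    [-0.02, -0.17, 0],
    [-0.03, -0.22, 0],
    [-0.04, -0.27, 0],
    [-0.05, -0.32, 0],
    [-0.057, -0.36, -0.01],
    [-0.057, -0.376, -0.03],
    [-0.057, -0.376, -0.03],
  ],
  rot=[
    [0, 0.03, 0.03],
    [0, 0.06, 0.06],
    [0, 0.1, 0.1],
    [0.001, 0.14, 0.14],
    [0.001, 0.18, 0.18],
    [0.002, 0.22, 0.22],
    [0.002, 0.241, 0.236],
    [0.002, 0.241, 0.236],
    [0.002, 0.241, 0.236],
    [0.002, 0.241, 0.236],
  ],
  fingers=[1, 1, 1, 1, 1, 1, 1, 1, 1, 1],
)

```text
time_s: 4.35
tool_pos: [0.4243, -0.386, 0.1649]
tool_rot: [[0.805, 0.585, -0.102], [0.587, -0.81, -0.009], [-0.088, -0.053, -0.995]]
ft_force: [-0.1, 1.3, -1.7]
grip_width: 0.0054
grasp_force: 24.1
```

```bash
python3 - <<'E'
from h import *
s=bot.sense();print(s['ft_force'],s['tool_pos'],s['tool_rot'])
f=grab('side'); im=cv2.cvtColor(f['color'],cv2.COLOR_RGB2BGR)[120:220,240:390]
cv2.imwrite('pics/nl2.png',cv2.resize(im,None,fx=5,fy=5,interpolation=cv2.INTER_CUBIC))
E
```

```text
[-0.12823393  1.25846048 -1.74418681] [ 0.42431235 -0.38597048  0.1648747 ] [[ 0.80476843  0.58469363 -0.10237741]
 [ 0.58701974 -0.80952398 -0.00887456]
 [-0.08806586 -0.05295559 -0.99470604]]
```

View pics/nl2.png

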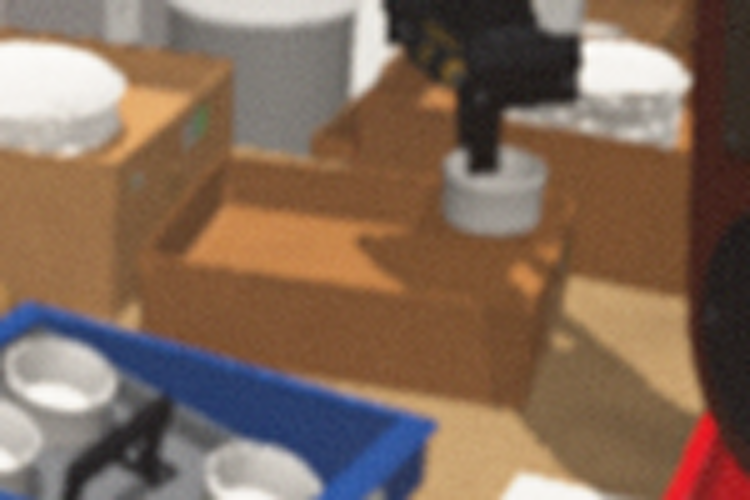

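The ramekin is held upright over the near end of the carton. I'll lower it and let go.

>>> send_rows(
  translation=[
    [0.001, 0.001, -0.04],
    [0.001, 0.001, -0.075],
    [0.001, 0.001, -0.09],
    [0.001, 0.001, -0.09],
    [0.001, 0.001, -0.09],
    [0.001, 0.001, -0.09],
    [0.001, 0.001, -0.09],
    [0.001, 0.001, -0.06],
    [0.001, 0.001, -0.02],
    [0.001, 0.001, 0.02],
  ],
  rot=[
    [0, 0, 0],
    [0, 0, 0],
    [0, 0, 0],
    [0, 0, 0],
    [0, 0, 0],
    [0, 0, 0],
    [0, 0, 0],
    [0, 0, 0],
    [0, 0, 0],
    [0, 0, 0],
  ],
  fingers=[1, 1, 1, 1, 0.5, 0.5, 0.5, 0.5, 0.5, 0.5],
)

```text
time_s: 5.4
tool_pos: [0.4269, -0.3833, 0.1888]
tool_rot: [[0.803, 0.587, -0.1], [0.59, -0.808, -0.011], [-0.087, -0.05, -0.995]]
ft_force: [0.6, -1.0, -0.1]
grip_width: 0.0216
grasp_force: 0.0
```

```bash
python3 go.py fl
```

```text
[(np.float64(0.7), np.float64(13.2), 494.5), (np.float64(32.6), np.float64(13.2), 493.5)]
rim [0.5997 0.0019 0.0893] tray xy [0.0757 0.0446 0.04  ] pick [ 0.5785 -0.0206  0.09  ] place [ 0.4922 -0.3808  0.0765] now [ 0.4298 -0.3863  0.1973]
A high-> ([0.131, 0.368, 0.026], [0.091, -0.311, -1.368]) pre ([0.131, 0.368, -0.034], [0.091, -0.311, -1.368])
B pre->pick ([0.018, -0.002, -0.073], [0.0, 0.0, 0.0])
C pick->lift ([0.0, 0.0, 0.13], [0.0, 0.0, 0.0]) ->preplace ([-0.086, -0.36, 0.076], [-0.094, 0.232, 1.018])
D preplace->place ([0.0, 0.0, -0.09], [0.0, 0.0, 0.0])
```

>>> send_rows(
  translation=[
    [0, 0.02, 0.02],
    [0.02, 0.06, 0.02],
    [0.03, 0.1, 0.02],
    [0.05, 0.14, 0.02],
    [0.07, 0.18, 0.02],
    [0.08, 0.22, 0.02],
    [0.1, 0.26, 0.02],
    [0.11, 0.3, 0.02],
    [0.13, 0.34, 0.02],
    [0.131, 0.368, 0.02],
  ],
  rot=[
    [0.009, -0.031, -0.137],
    [0.018, -0.062, -0.274],
    [0.027, -0.093, -0.41],
    [0.036, -0.124, -0.547],
    [0.046, -0.155, -0.684],
    [0.055, -0.187, -0.821],
    [0.064, -0.218, -0.958],
    [0.073, -0.249, -1.094],
    [0.082, -0.28, -1.231],
    [0.091, -0.311, -1.368],
  ],
  fingers=[0.5, 0.5, 0.5, 0.5, 0.5, 0.5, 0.5, 0.5, 0.5, 0.5],
)

```text
time_s: 6.45
tool_pos: [0.5594, -0.0162, 0.2086]
tool_rot: [[0.724, -0.646, 0.242], [-0.662, -0.749, -0.019], [0.194, -0.146, -0.97]]
ft_force: [0.0, -0.0, 0.9]
grip_width: 0.022
grasp_force: 0.0
```

>>> send_rows(
  translation=[
    [0, 0, 0],
    [0, 0, 0],
    [0, 0, 0],
  ],
  rot=[
    [0, 0, 0],
    [0, 0, 0],
    [0, 0, 0],
  ],
  fingers=[0.5, 0.5, 0.5],
)

```text
time_s: 6.75
tool_pos: [0.5582, -0.0189, 0.2079]
tool_rot: [[0.728, -0.642, 0.239], [-0.658, -0.753, -0.019], [0.192, -0.143, -0.971]]
ft_force: [0.4, -0.2, -0.1]
grip_width: 0.0222
grasp_force: 0.0
```

```bash
cat >> plan.py <<'E'
def save(**k): np.savez('tgt.npz',**k)
def delta(p,R):
    s=bot.sense(); print('now',s['tool_pos'],'need',rel((s['tool_pos'],s['tool_rot']),(p,R)))
E
python3 - <<'E'
import re
s=open('plan.py').read()
s=s.replace("    print('A high","    np.savez('tgt.npz',pick=np.c_[tcp,Rp],pre=np.c_[pre[0],Rp],place=np.c_[Q[0],Q[1]])\n    print('A high")
open('plan.py','w').write(s)
E
cat > d.py <<'E'
from plan import *
t=np.load('tgt.npz')[sys.argv[1]]; delta(t[:,0],t[:,1:]); s=bot.sense(); print(s['ft_force'],s['grip_width'],s['time_s'])
E
python3 go.py fl >/dev/null; python3 - <<'E'
import sys; sys.path.insert(0,'.')
from plan import *
# target from earlier plan (arm now hides the ramekin)
plan(np.array([.5997,.0019,.0893]),Rt,-125,.24,(-.015,.050),-80)
E
```

```text
rim [0.5997 0.0019 0.0893] tray xy [0.0757 0.0446 0.04  ] pick [ 0.5785 -0.0206  0.09  ] place [ 0.4922 -0.3808  0.0765] now [ 0.5582 -0.0192  0.2078]
A high-> ([0.003, 0.001, 0.015], [-0.007, 0.002, -0.018]) pre ([0.003, 0.001, -0.045], [-0.007, 0.002, -0.018])
B pre->pick ([0.018, -0.002, -0.073], [0.0, 0.0, 0.0])
C pick->lift ([0.0, 0.0, 0.13], [0.0, 0.0, 0.0]) ->preplace ([-0.086, -0.36, 0.077], [-0.094, 0.232, 1.018])
D preplace->place ([0.0, 0.0, -0.09], [0.0, 0.0, 0.0])
```

>>> send_rows(
  translation=[
    [0.003, 0.001, -0.045],
    [0.01, 0, -0.07],
    [0.016, 0, -0.095],
    [0.021, -0.001, -0.118],
    [0.021, -0.001, -0.118],
    [0.021, -0.001, -0.118],
  ],
  rot=[
    [-0.007, 0.002, -0.018],
    [-0.007, 0.002, -0.018],
    [-0.007, 0.002, -0.018],
    [-0.007, 0.002, -0.018],
    [-0.007, 0.002, -0.018],
    [-0.007, 0.002, -0.018],
  ],
  fingers=[0.5, 0.5, 0.5, 0.5, 0.5, 0.5],
)

```text
time_s: 7.4
tool_pos: [0.5789, -0.0202, 0.0894]
tool_rot: [[0.716, -0.658, 0.235], [-0.671, -0.741, -0.03], [0.194, -0.136, -0.972]]
ft_force: [-0.3, 0.4, 0.4]
grip_width: 0.0216
grasp_force: 0.0
```

>>> send_rows(
  translation=[
    [0, 0, 0],
    [0, 0, 0],
    [0, 0, 0],
    [0, 0, 0],
    [0, 0, 0.03],
    [0, 0, 0.07],
    [0, 0, 0.11],
    [0, 0, 0.13],
  ],
  rot=[
    [0, 0, 0],
    [0, 0, 0],
    [0, 0, 0],
    [0, 0, 0],
    [0, 0, 0],
    [0, 0, 0],
    [0, 0, 0],
    [0, 0, 0],
  ],
  fingers=[1, 1, 1, 1, 1, 1, 1, 1],
)

```text
time_s: 8.2
tool_pos: [0.5808, -0.0191, 0.2242]
tool_rot: [[0.715, -0.656, 0.242], [-0.67, -0.742, -0.031], [0.2, -0.14, -0.97]]
ft_force: [0.7, -0.5, -1.0]
grip_width: 0.0044
grasp_force: 25.0
```

>>> send_rows(
  translation=[
    [-0.01, -0.04, 0],
    [-0.02, -0.08, 0],
    [-0.03, -0.12, 0],
    [-0.04, -0.16, 0],
    [-0.05, -0.21, 0],
    [-0.06, -0.26, 0],
    [-0.07, -0.3, 0],
    [-0.08, -0.34, -0.02],
    [-0.086, -0.36, -0.054],
    [-0.086, -0.36, -0.054],
  ],
  rot=[
    [-0.012, 0.029, 0.127],
    [-0.024, 0.058, 0.254],
    [-0.035, 0.087, 0.382],
    [-0.047, 0.116, 0.509],
    [-0.059, 0.145, 0.636],
    [-0.07, 0.174, 0.763],
    [-0.082, 0.203, 0.891],
    [-0.094, 0.232, 1.018],
    [-0.094, 0.232, 1.018],
    [-0.094, 0.232, 1.018],
  ],
  fingers=[1, 1, 1, 1, 1, 1, 1, 1, 1, 1],
)

```text
time_s: 9.2
tool_pos: [0.4897, -0.3796, 0.1599]
tool_rot: [[0.961, 0.278, -0.006], [0.278, -0.961, 0.006], [-0.004, -0.007, -1.0]]
ft_force: [0.1, 1.2, -2.0]
grip_width: 0.0043
grasp_force: 24.9
```

```bash
python3 d.py place
```

```text
now [ 0.4897 -0.3796  0.1599] need ([0.003, -0.001, -0.083], [-0.006, -0.006, 0.003])
[ 0.0727  1.1693 -2.0096] 0.004282841560267938 9.2
```

>>> send_rows(
  translation=[
    [0.003, -0.001, -0.04],
    [0.003, -0.001, -0.075],
    [0.003, -0.001, -0.087],
    [0.003, -0.001, -0.087],
    [0.003, -0.001, -0.087],
    [0.003, -0.001, -0.087],
    [0.003, -0.001, -0.087],
    [0.003, -0.001, -0.06],
    [0.003, -0.001, -0.02],
    [0.003, -0.001, 0.03],
  ],
  rot=[
    [0, 0, 0],
    [0, 0, 0],
    [0, 0, 0],
    [0, 0, 0],
    [0, 0, 0],
    [0, 0, 0],
    [0, 0, 0],
    [0, 0, 0],
    [0, 0, 0],
    [0, 0, 0],
  ],
  fingers=[1, 1, 1, 1, 0.5, 0.5, 0.5, 0.5, 0.5, 0.5],
)

```text
time_s: 10.2
tool_pos: [0.4951, -0.3788, 0.1949]
tool_rot: [[0.96, 0.281, -0.002], [0.281, -0.96, 0.004], [-0.001, -0.004, -1.0]]
ft_force: [0.9, -0.7, 0.2]
grip_width: 0.0213
grasp_force: 0.0
```

>>> send_rows(
  translation=[
    [0, 0, 0],
    [0, 0, 0],
  ],
  rot=[
    [0, 0, 0],
    [0, 0, 0],
  ],
  fingers=[0.5, 0.5],
)

```text
time_s: 10.4
tool_pos: [0.4972, -0.381, 0.1985]
tool_rot: [[0.96, 0.281, 0.004], [0.281, -0.96, -0.003], [0.003, 0.004, -1.0]]
ft_force: [-0.7, -0.2, -0.8]
grip_width: 0.0217
grasp_force: 0.0
```

```bash
python3 go.py r4
```

```text
[(np.float64(0.5), np.float64(12.7), 345.0), (np.float64(78.0), np.float64(10.9), 293.0)]
rim [0.5465 0.1567 0.036 ] tray xy [-0.0073  0.1914  0.0054] pick [0.548  0.1262 0.041 ] place [ 0.569  -0.4231  0.0765] now [ 0.4963 -0.3801  0.1962]
A high-> ([0.052, 0.506, -0.02], [0.001, 0.001, -0.237]) pre ([0.052, 0.506, -0.08], [0.001, 0.001, -0.237])
B pre->pick ([0.0, 0.0, -0.075], [0.0, 0.0, 0.0])
C pick->lift ([0.0, 0.0, 0.13], [0.0, 0.0, 0.0]) ->preplace ([0.021, -0.549, 0.125], [0.0, 0.0, 0.063])
D preplace->place ([0.0, 0.0, -0.09], [0.0, 0.0, 0.0])
```

```bash
sed -i "s/'r4':((257,346),-80,/'r4':((257,346),7.3,/" go.py; python3 go.py r4
```

```text
[(np.float64(0.5), np.float64(12.7), 345.0), (np.float64(78.0), np.float64(10.9), 293.0)]
rim [0.5465 0.1567 0.036 ] tray xy [-0.0073  0.1914  0.0054] pick [0.577  0.1567 0.041 ] place [ 0.569  -0.4231  0.0765] now [ 0.4957 -0.3795  0.1947]
A high-> ([0.081, 0.536, -0.019], [-0.001, -0.001, 1.286]) pre ([0.081, 0.536, -0.079], [-0.001, -0.001, 1.286])
B pre->pick ([0.0, 0.0, -0.075], [0.0, 0.0, 0.0])
C pick->lift ([0.0, 0.0, 0.13], [0.0, 0.0, 0.0]) ->preplace ([-0.008, -0.58, 0.125], [0.0, 0.0, -1.461])
D preplace->place ([0.0, 0.0, -0.09], [0.0, 0.0, 0.0])
```

>>> send_rows(
  translation=[
    [0.01, 0.04, 0.02],
    [0.02, 0.09, 0.02],
    [0.03, 0.14, 0.02],
    [0.04, 0.19, 0.02],
    [0.05, 0.24, 0.02],
    [0.06, 0.29, 0.02],
    [0.07, 0.34, 0.02],
    [0.075, 0.39, 0.02],
    [0.08, 0.43, 0.02],
    [0.081, 0.47, 0.02],
  ],
  rot=[
    [0, 0, 0.13],
    [0, 0, 0.26],
    [0, 0, 0.39],
    [0, 0, 0.52],
    [0, 0, 0.65],
    [0, 0, 0.78],
    [0, 0, 0.91],
    [0, 0, 1.04],
    [0, 0, 1.16],
    [0, 0, 1.286],
  ],
  fingers=[0.5, 0.5, 0.5, 0.5, 0.5, 0.5, 0.5, 0.5, 0.5, 0.5],
)

```text
time_s: 11.5
tool_pos: [0.576, 0.0925, 0.2134]
tool_rot: [[-0.006, 1.0, -0.004], [1.0, 0.006, 0.001], [0.001, -0.004, -1.0]]
ft_force: [0.4, 0.6, 0.5]
grip_width: 0.0217
grasp_force: 0.0
```

>>> send_rows(
  translation=[
    [0, 0.04, 0],
    [0, 0.066, -0.02],
    [0, 0.066, -0.06],
    [0, 0.066, -0.1],
    [0, 0.066, -0.1],
    [0, 0.066, -0.1],
  ],
  rot=[
    [0, 0, 0],
    [0, 0, 0],
    [0, 0, 0],
    [0, 0, 0],
    [0, 0, 0],
    [0, 0, 0],
  ],
  fingers=[0.5, 0.5, 0.5, 0.5, 0.5, 0.5],
)

```text
time_s: 12.1
tool_pos: [0.5757, 0.1558, 0.114]
tool_rot: [[0.0, 1.0, -0.005], [1.0, -0.0, 0.0], [0.0, -0.005, -1.0]]
ft_force: [0.4, 0.4, 0.7]
grip_width: 0.0218
grasp_force: 0.0
```

```bash
python3 d.py pick
```

```text
now [0.5757 0.1558 0.114 ] need ([0.001, 0.001, -0.073], [-0.0, -0.005, 0.0])
[0.3606 0.3989 0.6858] 0.021769191794918277 12.1
```

>>> send_rows(
  translation=[
    [0.001, 0.001, -0.035],
    [0.001, 0.001, -0.06],
    [0.001, 0.001, -0.073],
    [0.001, 0.001, -0.073],
    [0.001, 0.001, -0.073],
  ],
  rot=[
    [0, 0, 0],
    [0, 0, 0],
    [0, 0, 0],
    [0, 0, 0],
    [0, 0, 0],
  ],
  fingers=[0.5, 0.5, 0.5, 0.5, 0.5],
)

```text
time_s: 12.6
tool_pos: [0.5795, 0.157, 0.0444]
tool_rot: [[0.001, 1.0, 0.002], [1.0, -0.001, 0.001], [0.001, 0.002, -1.0]]
ft_force: [0.5, 0.2, 0.6]
grip_width: 0.0223
grasp_force: 0.0
```

>>> send_rows(
  translation=[
    [0, 0, 0],
    [0, 0, 0],
    [0, 0, 0],
    [0, 0, 0],
    [0, 0, 0.03],
    [0, 0, 0.07],
    [0, 0, 0.12],
    [0, 0, 0.16],
  ],
  rot=[
    [0, 0, 0],
    [0, 0, 0],
    [0, 0, 0],
    [0, 0, 0],
    [0, 0, 0],
    [0, 0, 0],
    [0, 0, 0],
    [0, 0, 0],
  ],
  fingers=[1, 1, 1, 1, 1, 1, 1, 1],
)

```text
time_s: 13.4
tool_pos: [0.5783, 0.157, 0.205]
tool_rot: [[0.0, 1.0, 0.001], [1.0, -0.0, 0.001], [0.001, 0.001, -1.0]]
ft_force: [1.5, 0.2, -0.9]
grip_width: 0.0048
grasp_force: 24.5
```

```bash
python3 d.py place
```

```text
now [0.5783 0.157  0.205 ] need ([-0.009, -0.58, -0.128], [0.0, 0.001, -1.461])
[ 1.5164  0.1681 -0.8989] 0.004800306135814389 13.4
```

>>> send_rows(
  translation=[
    [0, -0.04, 0],
    [0, -0.09, 0],
    [0, -0.14, 0],
    [0, -0.19, 0],
    [0, -0.24, 0],
    [0, -0.29, 0],
    [0, -0.34, 0],
    [0, -0.39, 0],
    [0, -0.44, 0],
    [0, -0.49, 0],
  ],
  rot=[
    [0, 0, -0.12],
    [0, 0, -0.25],
    [0, 0, -0.38],
    [0, 0, -0.51],
    [0, 0, -0.64],
    [0, 0, -0.77],
    [0, 0, -0.9],
    [0, 0, -1.03],
    [0, 0, -1.16],
    [0, 0, -1.29],
  ],
  fingers=[1, 1, 1, 1, 1, 1, 1, 1, 1, 1],
)

```text
time_s: 14.4
tool_pos: [0.5776, -0.335, 0.2022]
tool_rot: [[0.962, 0.272, 0.0], [0.272, -0.962, 0.001], [0.0, -0.001, -1.0]]
ft_force: [0.5, -0.7, -0.5]
grip_width: 0.0043
grasp_force: 24.5
```

>>> send_rows(
  translation=[
    [0, -0.04, 0],
    [-0.005, -0.07, 0],
    [-0.009, -0.09, -0.01],
    [-0.009, -0.09, -0.04],
    [-0.009, -0.09, -0.04],
    [-0.009, -0.09, -0.04],
  ],
  rot=[
    [0, 0, -0.1],
    [0, 0, -0.171],
    [0, 0, -0.171],
    [0, 0, -0.171],
    [0, 0, -0.171],
    [0, 0, -0.171],
  ],
  fingers=[1, 1, 1, 1, 1, 1],
)

```text
time_s: 15.0
tool_pos: [0.5685, -0.4215, 0.1608]
tool_rot: [[0.994, 0.111, -0.002], [0.111, -0.994, 0.003], [-0.002, -0.004, -1.0]]
ft_force: [-0.5, -0.3, -1.1]
grip_width: 0.0045
grasp_force: 24.5
```

```bash
python3 d.py place
```

```text
now [ 0.5685 -0.4215  0.1608] need ([0.001, -0.002, -0.084], [-0.003, -0.002, -0.001])
[-0.458  -0.2804 -1.1383] 0.004484460011204943 15.0
```

>>> send_rows(
  translation=[
    [0.001, -0.002, -0.04],
    [0.001, -0.002, -0.07],
    [0.001, -0.002, -0.084],
    [0.001, -0.002, -0.084],
    [0.001, -0.002, -0.084],
    [0.001, -0.002, -0.084],
    [0.001, -0.002, -0.084],
    [0.001, -0.002, -0.06],
    [0.001, -0.002, -0.02],
    [0.001, -0.002, 0.03],
  ],
  rot=[
    [0, 0, 0],
    [0, 0, 0],
    [0, 0, 0],
    [0, 0, 0],
    [0, 0, 0],
    [0, 0, 0],
    [0, 0, 0],
    [0, 0, 0],
    [0, 0, 0],
    [0, 0, 0],
  ],
  fingers=[1, 1, 1, 1, 0.5, 0.5, 0.5, 0.5, 0.5, 0.5],
)

```text
time_s: 16.0
tool_pos: [0.569, -0.424, 0.1915]
tool_rot: [[0.994, 0.109, -0.003], [0.109, -0.994, 0.003], [-0.002, -0.004, -1.0]]
ft_force: [0.6, -0.6, 0.5]
grip_width: 0.0217
grasp_force: 0.0
```

>>> send_rows(
  translation=[
    [0, 0, 0],
    [0, 0, 0],
  ],
  rot=[
    [0, 0, 0],
    [0, 0, 0],
  ],
  fingers=[0.5, 0.5],
)

```text
time_s: 16.2
tool_pos: [0.5713, -0.4261, 0.1962]
tool_rot: [[0.994, 0.109, 0.005], [0.109, -0.994, -0.004], [0.004, 0.004, -1.0]]
ft_force: [0.3, -0.4, -0.8]
grip_width: 0.0218
grasp_force: 0.0
```

```bash
python3 go.py nr; python3 - <<'E'
from h import *
f=grab('top'); im=cv2.cvtColor(f['color'],cv2.COLOR_RGB2BGR)[150:310,150:450]
cv2.imwrite('pics/mid.png',cv2.resize(im,None,fx=2.6,fy=2.6,interpolation=cv2.INTER_CUBIC))
E
```

```text
[(np.float64(0.3), np.float64(12.8), 358.0), (np.float64(54.4), np.float64(13.3), 500.5)]
rim [ 0.4517 -0.0713  0.0557] tray xy [-0.0658 -0.0468  0.04  ] pick [ 0.471  -0.0472  0.0647] place [ 0.4318 -0.4313  0.0764] now [ 0.5703 -0.4252  0.1935]
A high-> ([-0.11, 0.379, 0.005], [-0.175, -0.043, 2.378]) pre ([-0.11, 0.379, -0.055], [-0.175, -0.043, 2.378])
B pre->pick ([0.01, -0.001, -0.074], [0.0, 0.0, 0.0])
C pick->lift ([0.0, 0.0, 0.13], [0.0, 0.0, 0.0]) ->preplace ([-0.039, -0.384, 0.102], [0.002, 0.241, 0.236])
D preplace->place ([0.0, 0.0, -0.09], [0.0, 0.0, 0.0])
```

View pics/mid.png

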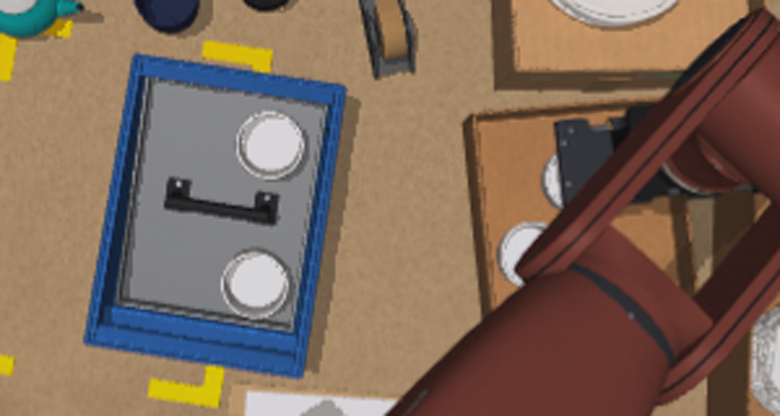

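```bash
sed -i "s/slot,phip,depth=.020)/slot,phip,depth=.020,fl=1)/; s/Rram@u(phi))$/fl*(Rram@u(phi)))/" plan.py
sed -i "s/'nr':.*/'nr':((387,405),90,.18,(-.093,-.050),75),'fr':((396,321),90,.24,(-.015,-.050),85)}/; s/else: plan(\(.*\))/else: plan(\1,fl=-1)/" go.py; python3 go.py nr
```

```text
[(np.float64(0.3), np.float64(12.8), 358.0), (np.float64(54.4), np.float64(13.3), 499.5)]
rim [ 0.4517 -0.0713  0.0557] tray xy [-0.0658 -0.0468  0.04  ] pick [ 0.4559 -0.0411  0.0609] place [ 0.4231 -0.4296  0.0765] now [ 0.5694 -0.4244  0.1907]
A high-> ([-0.127, 0.385, 0.004], [-0.004, -0.182, -0.236]) pre ([-0.127, 0.385, -0.056], [-0.004, -0.182, -0.236])
B pre->pick ([0.013, -0.002, -0.074], [0.0, 0.0, 0.0])
C pick->lift ([0.0, 0.0, 0.13], [0.0, 0.0, 0.0]) ->preplace ([-0.033, -0.388, 0.106], [0.033, 0.238, -0.024])
D preplace->place ([0.0, 0.0, -0.09], [0.0, 0.0, 0.0])
```

>>> send_rows(
  translation=[
    [-0.01, 0.04, 0.02],
    [-0.03, 0.09, 0.02],
    [-0.05, 0.14, 0.02],
    [-0.06, 0.19, 0.02],
    [-0.08, 0.24, 0.02],
    [-0.1, 0.29, 0.01],
    [-0.11, 0.34, 0.005],
    [-0.127, 0.385, 0],
    [-0.127, 0.385, -0.03],
    [-0.127, 0.385, -0.03],
  ],
  rot=[
    [0, -0.02, -0.03],
    [0, -0.05, -0.06],
    [0, -0.07, -0.09],
    [0, -0.09, -0.12],
    [0, -0.12, -0.15],
    [0, -0.14, -0.18],
    [0, -0.16, -0.21],
    [-0.004, -0.182, -0.236],
    [-0.004, -0.182, -0.236],
    [-0.004, -0.182, -0.236],
  ],
  fingers=[0.5, 0.5, 0.5, 0.5, 0.5, 0.5, 0.5, 0.5, 0.5, 0.5],
)

```text
time_s: 17.35
tool_pos: [0.4386, -0.0369, 0.1573]
tool_rot: [[0.978, -0.123, 0.171], [-0.121, -0.992, -0.022], [0.172, 0.0, -0.985]]
ft_force: [-0.7, 0.1, 0.1]
grip_width: 0.0218
grasp_force: 0.0
```

```bash
python3 d.py pre; python3 d.py pick
```

```text
now [ 0.4386 -0.0369  0.1573] need ([0.004, -0.003, -0.023], [-0.001, -0.007, -0.004])
[-0.6988  0.1334  0.0725] 0.02177457906210998 17.35
now [ 0.4386 -0.0369  0.1573] need ([0.017, -0.004, -0.096], [-0.001, -0.007, -0.004])
[-0.6988  0.1334  0.0725] 0.02177457906210998 17.35
```

>>> send_rows(
  translation=[
    [0.004, -0.003, -0.023],
    [0.01, -0.004, -0.05],
    [0.014, -0.004, -0.075],
    [0.017, -0.004, -0.098],
    [0.017, -0.004, -0.098],
    [0.017, -0.004, -0.098],
  ],
  rot=[
    [0, -0.007, 0],
    [0, -0.007, 0],
    [0, -0.007, 0],
    [0, -0.007, 0],
    [0, -0.007, 0],
    [0, -0.007, 0],
  ],
  fingers=[0.5, 0.5, 0.5, 0.5, 0.5, 0.5],
)

```text
time_s: 17.95
tool_pos: [0.46, -0.0448, 0.0644]
tool_rot: [[0.975, -0.128, 0.184], [-0.125, -0.992, -0.025], [0.186, 0.001, -0.983]]
ft_force: [-0.0, 0.3, 1.0]
grip_width: 0.0217
grasp_force: 0.0
```

>>> send_rows(
  translation=[
    [0, 0, 0],
    [0, 0, 0],
    [0, 0, 0],
    [0, 0, 0],
    [0, 0, 0.03],
    [0, 0, 0.07],
    [0, 0, 0.11],
    [0, 0, 0.13],
  ],
  rot=[
    [0, 0, 0],
    [0, 0, 0],
    [0, 0, 0],
    [0, 0, 0],
    [0, 0, 0],
    [0, 0, 0],
    [0, 0, 0],
    [0, 0, 0],
  ],
  fingers=[1, 1, 1, 1, 1, 1, 1, 1],
)

```text
time_s: 18.75
tool_pos: [0.4617, -0.0444, 0.1988]
tool_rot: [[0.973, -0.127, 0.192], [-0.124, -0.992, -0.027], [0.194, 0.002, -0.981]]
ft_force: [0.9, -0.7, -2.0]
grip_width: 0.0048
grasp_force: 24.5
```

```bash
python3 d.py place
```

```text
now [ 0.4617 -0.0444  0.1988] need ([-0.039, -0.385, -0.122], [0.037, 0.252, -0.025])
[ 0.8935 -0.6672 -2.0381] 0.004765957901495152 18.75
```

>>> send_rows(
  translation=[
    [0, -0.04, 0],
    [-0.01, -0.08, 0],
    [-0.01, -0.12, 0],
    [-0.02, -0.17, 0],
    [-0.02, -0.22, 0],
    [-0.03, -0.27, 0],
    [-0.03, -0.32, 0],
    [-0.035, -0.37, -0.01],
    [-0.035, -0.385, -0.035],
    [-0.035, -0.385, -0.035],
  ],
  rot=[
    [0, 0.03, 0],
    [0.01, 0.06, 0],
    [0.01, 0.1, -0.01],
    [0.02, 0.14, -0.01],
    [0.02, 0.18, -0.01],
    [0.03, 0.22, -0.02],
    [0.037, 0.245, -0.025],
    [0.037, 0.245, -0.025],
    [0.037, 0.245, -0.025],
    [0.037, 0.245, -0.025],
  ],
  fingers=[1, 1, 1, 1, 1, 1, 1, 1, 1, 1],
)

```text
time_s: 19.75
tool_pos: [0.4228, -0.4301, 0.1555]
tool_rot: [[0.986, -0.155, -0.061], [-0.155, -0.988, 0.015], [-0.063, -0.005, -0.998]]
ft_force: [-1.0, 0.9, -1.0]
grip_width: 0.0045
grasp_force: 24.5
```

```bash
python3 d.py place
```

```text
now [ 0.4228 -0.4301  0.1555] need ([0.0, 0.0, -0.079], [-0.005, -0.002, 0.004])
[-0.9889  0.8857 -1.0016] 0.004512158954118159 19.75
```

>>> send_rows(
  translation=[
    [0.004, 0, -0.04],
    [0.004, 0, -0.07],
    [0.004, 0, -0.081],
    [0.004, 0, -0.081],
    [0.004, 0, -0.081],
    [0.004, 0, -0.081],
    [0.004, 0, -0.081],
    [0.004, 0, -0.06],
    [0.004, 0, -0.02],
    [0.004, 0, 0.03],
  ],
  rot=[
    [0, 0, 0],
    [0, 0, 0],
    [0, 0, 0],
    [0, 0, 0],
    [0, 0, 0],
    [0, 0, 0],
    [0, 0, 0],
    [0, 0, 0],
    [0, 0, 0],
    [0, 0, 0],
  ],
  fingers=[1, 1, 1, 1, 0.5, 0.5, 0.5, 0.5, 0.5, 0.5],
)

```text
time_s: 20.75
tool_pos: [0.428, -0.4276, 0.1885]
tool_rot: [[0.987, -0.152, -0.061], [-0.151, -0.988, 0.014], [-0.062, -0.005, -0.998]]
ft_force: [-0.2, -0.7, 0.7]
grip_width: 0.0216
grasp_force: 0.0
```

>>> send_rows(
  translation=[
    [0, 0, 0],
    [0, 0, 0],
  ],
  rot=[
    [0, 0, 0],
    [0, 0, 0],
  ],
  fingers=[0.5, 0.5],
)

```text
time_s: 20.95
tool_pos: [0.4301, -0.4301, 0.1922]
tool_rot: [[0.987, -0.152, -0.055], [-0.152, -0.988, 0.006], [-0.055, 0.002, -0.998]]
ft_force: [-0.5, 1.5, -0.8]
grip_width: 0.0218
grasp_force: 0.0
```

```bash
python3 go.py fr
```

```text
[(np.float64(0.4), np.float64(13.2), 394.5), (np.float64(108.0), np.float64(12.7), 381.5)]
rim [ 0.5913 -0.0833  0.09  ] tray xy [ 0.0783 -0.041   0.04  ] pick [ 0.594  -0.0529  0.0948] place [ 0.4939 -0.4205  0.0765] now [ 0.4292 -0.4291  0.19  ]
A high-> ([0.147, 0.379, 0.038], [-0.042, -0.295, 0.025]) pre ([0.147, 0.379, -0.022], [-0.042, -0.295, 0.025])
B pre->pick ([0.018, -0.002, -0.073], [0.0, 0.0, 0.0])
C pick->lift ([0.0, 0.0, 0.13], [0.0, 0.0, 0.0]) ->preplace ([-0.1, -0.368, 0.072], [0.013, 0.24, 0.149])
D preplace->place ([0.0, 0.0, -0.09], [0.0, 0.0, 0.0])
```

>>> send_rows(
  translation=[
    [0.01, 0.04, 0.02],
    [0.03, 0.09, 0.02],
    [0.05, 0.14, 0.02],
    [0.07, 0.18, 0.02],
    [0.09, 0.23, 0.02],
    [0.11, 0.27, 0.02],
    [0.13, 0.32, 0.02],
    [0.147, 0.36, 0.01],
    [0.147, 0.379, 0.0],
    [0.147, 0.379, 0.0],
  ],
  rot=[
    [0, -0.03, 0],
    [-0.01, -0.07, 0],
    [-0.01, -0.11, 0],
    [-0.02, -0.15, 0.01],
    [-0.02, -0.18, 0.01],
    [-0.03, -0.22, 0.02],
    [-0.04, -0.26, 0.02],
    [-0.042, -0.295, 0.025],
    [-0.042, -0.295, 0.025],
    [-0.042, -0.295, 0.025],
  ],
  fingers=[0.5, 0.5, 0.5, 0.5, 0.5, 0.5, 0.5, 0.5, 0.5, 0.5],
)

```text
time_s: 22.0
tool_pos: [0.5737, -0.0466, 0.1854]
tool_rot: [[0.966, -0.123, 0.229], [-0.12, -0.992, -0.026], [0.23, -0.002, -0.973]]
ft_force: [-0.4, 0.1, -0.7]
grip_width: 0.0214
grasp_force: 0.0
```

```bash
python3 d.py pre; python3 d.py pick
```

```text
now [ 0.5737 -0.0466  0.1854] need ([0.003, -0.004, -0.018], [-0.003, -0.007, -0.005])
[-0.3621  0.09   -0.6816] 0.021446256784005205 22.0
now [ 0.5737 -0.0466  0.1854] need ([0.02, -0.006, -0.091], [-0.003, -0.007, -0.005])
[-0.3621  0.09   -0.6816] 0.021446256784005205 22.0
```

>>> send_rows(
  translation=[
    [0.002, -0.003, -0.018],
    [0.008, -0.003, -0.045],
    [0.014, -0.003, -0.07],
    [0.018, -0.003, -0.093],
    [0.018, -0.003, -0.093],
    [0.018, -0.003, -0.093],
  ],
  rot=[
    [0, -0.004, 0],
    [0, -0.004, 0],
    [0, -0.004, 0],
    [0, -0.004, 0],
    [0, -0.004, 0],
    [0, -0.004, 0],
  ],
  fingers=[0.5, 0.5, 0.5, 0.5, 0.5, 0.5],
)

```text
time_s: 22.6
tool_pos: [0.5933, -0.0538, 0.0957]
tool_rot: [[0.963, -0.128, 0.237], [-0.124, -0.992, -0.029], [0.239, -0.001, -0.971]]
ft_force: [1.4, -0.3, 0.3]
grip_width: 0.022
grasp_force: 0.0
```

>>> send_rows(
  translation=[
    [0, 0, 0],
    [0, 0, 0],
    [0, 0, 0],
    [0, 0, 0],
    [0, 0, 0.03],
    [0, 0, 0.07],
    [0, 0, 0.11],
    [0, 0, 0.12],
  ],
  rot=[
    [0, 0, 0],
    [0, 0, 0],
    [0, 0, 0],
    [0, 0, 0],
    [0, 0, 0],
    [0, 0, 0],
    [0, 0, 0],
    [0, 0, 0],
  ],
  fingers=[1, 1, 1, 1, 1, 1, 1, 1],
)

```text
time_s: 23.4
tool_pos: [0.5969, -0.0535, 0.2227]
tool_rot: [[0.961, -0.126, 0.248], [-0.123, -0.992, -0.031], [0.25, -0.0, -0.968]]
ft_force: [0.9, -0.7, -0.9]
grip_width: 0.0048
grasp_force: 24.8
```

```bash
python3 d.py place
```

```text
now [ 0.5969 -0.0535  0.2227] need ([-0.103, -0.367, -0.146], [0.013, 0.252, 0.149])
[ 0.8725 -0.7094 -0.8697] 0.004830939105582356 23.4
```

>>> send_rows(
  translation=[
    [-0.01, -0.04, 0],
    [-0.02, -0.08, 0],
    [-0.03, -0.12, 0],
    [-0.05, -0.17, 0],
    [-0.06, -0.22, 0],
    [-0.08, -0.27, 0],
    [-0.09, -0.32, 0],
    [-0.1, -0.355, -0.02],
    [-0.1, -0.367, -0.056],
    [-0.1, -0.367, -0.056],
  ],
  rot=[
    [0, 0.03, 0.02],
    [0, 0.06, 0.04],
    [0, 0.1, 0.06],
    [0, 0.14, 0.08],
    [0.01, 0.18, 0.1],
    [0.01, 0.22, 0.12],
    [0.013, 0.245, 0.149],
    [0.013, 0.245, 0.149],
    [0.013, 0.245, 0.149],
    [0.013, 0.245, 0.149],
  ],
  fingers=[1, 1, 1, 1, 1, 1, 1, 1, 1, 1],
)

```text
time_s: 24.4
tool_pos: [0.4902, -0.4194, 0.1529]
tool_rot: [[1.0, 0.019, -0.01], [0.019, -1.0, 0.01], [-0.01, -0.01, -1.0]]
ft_force: [-0.5, 1.0, -2.2]
grip_width: 0.0046
grasp_force: 24.8
```

```bash
python3 d.py place
```

```text
now [ 0.4902 -0.4194  0.1529] need ([0.004, -0.001, -0.076], [-0.01, -0.01, 0.004])
[-0.4756  1.0038 -2.1828] 0.004571735468952191 24.4
```

>>> send_rows(
  translation=[
    [0.003, -0.001, -0.04],
    [0.003, -0.001, -0.07],
    [0.003, -0.001, -0.081],
    [0.003, -0.001, -0.081],
    [0.003, -0.001, -0.081],
    [0.003, -0.001, -0.081],
    [0.003, -0.001, -0.081],
    [0.003, -0.001, -0.06],
    [0.003, -0.001, -0.02],
    [0.003, -0.001, 0.03],
  ],
  rot=[
    [0, 0, 0],
    [0, 0, 0],
    [0, 0, 0],
    [0, 0, 0],
    [0, 0, 0],
    [0, 0, 0],
    [0, 0, 0],
    [0, 0, 0],
    [0, 0, 0],
    [0, 0, 0],
  ],
  fingers=[1, 1, 1, 1, 0.5, 0.5, 0.5, 0.5, 0.5, 0.5],
)

```text
time_s: 25.4
tool_pos: [0.4959, -0.4198, 0.1893]
tool_rot: [[1.0, 0.022, -0.005], [0.022, -1.0, 0.005], [-0.005, -0.005, -1.0]]
ft_force: [-0.2, -1.0, 0.0]
grip_width: 0.0215
grasp_force: 0.0
```

>>> send_rows(
  translation=[
    [-0.01, 0.04, 0.05],
    [-0.03, 0.08, 0.05],
    [-0.05, 0.13, 0.05],
    [-0.06, 0.17, 0.05],
    [-0.06, 0.22, 0.05],
    [-0.06, 0.27, 0.05],
    [-0.06, 0.32, 0.05],
    [-0.06, 0.34, 0.05],
    [-0.06, 0.34, 0.05],
    [-0.06, 0.34, 0.05],
  ],
  rot=[
    [0, 0, 0],
    [0, 0, 0],
    [0, 0, 0],
    [0, 0, 0],
    [0, 0, 0],
    [0, 0, 0],
    [0, 0, 0],
    [0, 0, 0],
    [0, 0, 0],
    [0, 0, 0],
  ],
  fingers=[0.5, 0.5, 0, 0, 0, 0, 0, 0, 0, 0],
)

```text
time_s: 26.4
tool_pos: [0.4373, -0.0812, 0.241]
tool_rot: [[1.0, 0.024, -0.001], [0.024, -1.0, 0.0], [-0.001, -0.0, -1.0]]
ft_force: [-0.3, -0.6, 1.0]
grip_width: 0.0435
grasp_force: 0.0
```

```bash
python3 - <<'E'
from plan import *
f=grab('top'); cv2.imwrite('pics/mid2.png',cv2.resize(cv2.cvtColor(f['color'],cv2.COLOR_RGB2BGR),(800,600),interpolation=cv2.INTER_CUBIC))
ex=np.array([np.cos(CY),np.sin(CY)]);ey=np.array([-ex[1],ex[0]])
for (c,r),a in whites(f):
    p=onz(f,[c],.07)[0,:2]-CC; print(np.round(r,1),a,(p@ex*1000).round(),(p@ey*1000).round())
s=bot.sense();print(s['tool_pos'],s['tool_rot'])
E
```

```text
24.8 655.5 -184.0 239.0
20.2 397.5 -170.0 344.0
13.2 505.0 -90.0 52.0
13.3 500.0 -88.0 -48.0
13.1 385.0 -10.0 52.0
13.1 366.0 -11.0 -48.0
12.7 360.5 61.0 2.0
23.2 727.0 196.0 -336.0
10.8 288.0 310.0 558.0
[ 0.4373 -0.0818  0.2409] [[ 0.9997  0.0225 -0.0011]
 [ 0.0225 -0.9997  0.0006]
 [-0.0011 -0.0006 -1.    ]]
```

View pics/mid2.png

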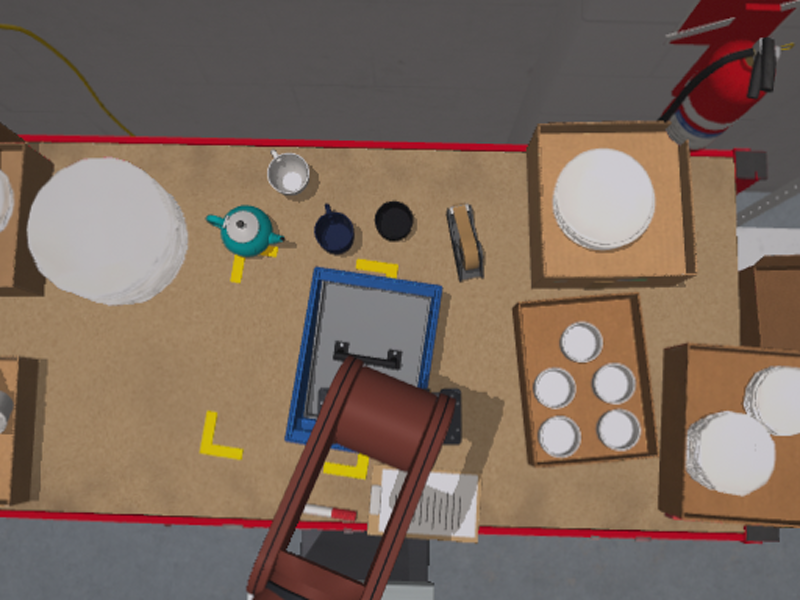

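All five ramekins stand upright in the carton, in three rows at x of about -90, -10 and +61 mm in the carton frame. The handle bar is visible at (343–398, 345–362). Next I check where the handle is and plan the tray moves.

```bash
cat > tray.py <<'E'
from plan import *
def trayT(x,z,th,y=0,h=.056,flip=-1):
    Rt=(Ro.from_euler('z',YAW)*Ro.from_euler('y',-th)).as_matrix()
    e=np.array([np.cos(YAW),np.sin(YAW)]);n=np.array([-e[1],e[0]])
    o=np.array([*(TC+e*x+n*y),z])
    return o+Rt[:,2]*h, np.c_[np.cross(Rt[:,0],-Rt[:,2]),Rt[:,0],-Rt[:,2]]
E
python3 - <<'E'
from tray import *
f=grab('top'); g=cv2.cvtColor(f['color'],cv2.COLOR_RGB2GRAY)
m=np.zeros_like(g); x0,x1,y0,y1=205,262,212,237; m[y0:y1,x0:x1]=(g[y0:y1,x0:x1]<40)*255
m[:, :]=m; cs,_=cv2.findContours(m,cv2.RETR_EXTERNAL,cv2.CHAIN_APPROX_NONE); c=max(cs,key=cv2.contourArea)
r=cv2.minAreaRect(c);print(r,cv2.boundingRect(c))
H=To+Rt@np.array([0,0,.058]); print('expected bar top',H,proj(f,[H,H+Rt@[0,.052,0],H-Rt@[0,.052,0]]))
print('measured',onz(f,[r[0]],H[2]))
P=trayT(.0096,.0325,.24); s=bot.sense(); print('grip',P[0]); S=(s['tool_pos'],s['tool_rot'])
print(rel(S,(P[0]-P[1][:,2]*.08,P[1])),rel(S,P))
E
```

```text
((234.164306640625, 231.27432250976562), (42.3301887512207, 13.437311172485352), 10.713122367858887) (214, 221, 42, 16)
expected bar top [ 0.5168 -0.0325  0.0888] [[232.7221 233.3434]
 [212.7962 230.2323]
 [252.7081 236.4594]]
measured [[ 0.5223 -0.036   0.0888]]
grip [ 0.5173 -0.0325  0.0869]
([0.061, 0.052, -0.076], [-0.194, -0.177, 1.415]) ([0.08, 0.05, -0.154], [-0.194, -0.177, 1.415])
```

>>> send_rows(
  translation=[
    [0.006, 0.005, 0],
    [0.013, 0.009, 0],
    [0.02, 0.014, 0],
    [0.026, 0.019, -0.01],
    [0.032, 0.023, -0.02],
    [0.039, 0.028, -0.03],
    [0.045, 0.033, -0.04],
    [0.052, 0.037, -0.05],
    [0.058, 0.042, -0.06],
    [0.064, 0.046, -0.076],
  ],
  rot=[
    [-0.019, -0.018, 0.142],
    [-0.039, -0.035, 0.283],
    [-0.058, -0.053, 0.425],
    [-0.078, -0.071, 0.566],
    [-0.097, -0.088, 0.708],
    [-0.116, -0.106, 0.849],
    [-0.136, -0.124, 0.99],
    [-0.155, -0.142, 1.132],
    [-0.175, -0.159, 1.274],
    [-0.194, -0.177, 1.415],
  ],
  fingers=[0, 0, 0, 0, 0, 0, 0, 0, 0, 0],
)

```text
time_s: 27.5
tool_pos: [0.5022, -0.0365, 0.1649]
tool_rot: [[0.122, 0.964, 0.238], [0.992, -0.118, -0.031], [-0.002, 0.24, -0.971]]
ft_force: [0.6, 0.2, 0.2]
grip_width: 0.0434
grasp_force: 0.0
```

>>> send_rows(
  translation=[
    [0, 0, 0],
    [0, 0, 0],
    [0, 0, 0],
  ],
  rot=[
    [0, 0, 0],
    [0, 0, 0],
    [0, 0, 0],
  ],
  fingers=[0, 0, 0],
)

```text
time_s: 27.8
tool_pos: [0.5016, -0.036, 0.1655]
tool_rot: [[0.13, 0.963, 0.236], [0.992, -0.126, -0.031], [-0.0, 0.238, -0.971]]
ft_force: [-0.0, -0.2, 0.1]
grip_width: 0.0436
grasp_force: 0.0
```

```bash
python3 - <<'E'
from tray import *
P=trayT(.0096,.0325,.24); P=(P[0]+[.0035,-.0055,0],P[1]); s=bot.sense()
print(s['tool_pos'],'to grip',rel((s['tool_pos'],s['tool_rot']),P))
f=grab('side'); im=cv2.cvtColor(f['color'],cv2.COLOR_RGB2BGR)[165:275,190:340]
cv2.imwrite('pics/hd.png',cv2.resize(im,None,fx=5,fy=5,interpolation=cv2.INTER_CUBIC))
B=trayT(.0096,.0325,.24)
for w in [(.014,.033,.24),(.0145,.0385,.18),(.015,.045,.12),(.015,.051,.06),(.015,.058,0),(.0,.0585,0),(0,.19,0)]: print(w,rel(B,trayT(*w)))
E
```

```text
[ 0.5016 -0.036   0.1655] to grip ([0.019, -0.002, -0.079], [0.0, 0.0, 0.003])
(0.014, 0.033, 0.24) ([0.004, -0.001, 0.001], [0.0, 0.0, 0.0])
(0.0145, 0.0385, 0.18) ([0.008, -0.001, 0.007], [0.008, 0.06, 0.0])
(0.015, 0.045, 0.12) ([0.012, -0.002, 0.014], [0.015, 0.119, -0.0])
(0.015, 0.051, 0.06) ([0.015, -0.002, 0.02], [0.023, 0.179, 0.0])
(0.015, 0.058, 0) ([0.019, -0.002, 0.027], [0.03, 0.238, 0.0])
(0.0, 0.0585, 0) ([0.004, -0.0, 0.028], [0.03, 0.238, 0.0])
(0, 0.19, 0) ([0.004, -0.0, 0.159], [0.03, 0.238, 0.0])
```

View pics/hd.png

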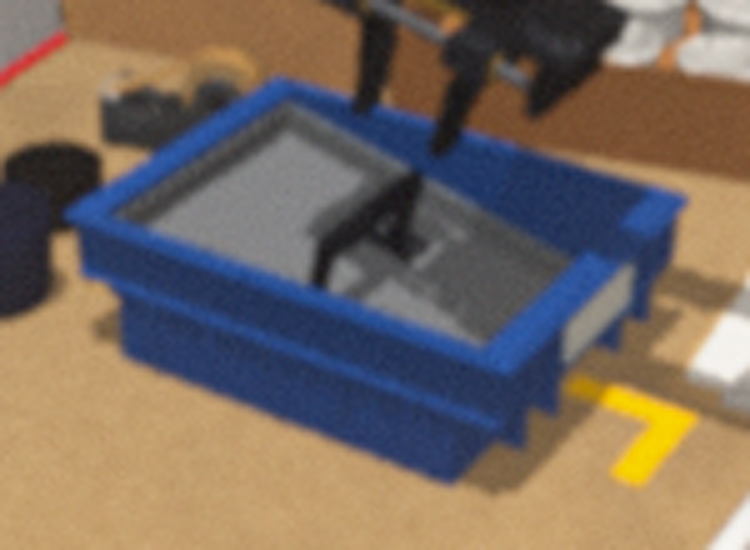

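The tray is empty and the fingers line up with the handle. I'll descend and grip.

>>> send_rows(
  translation=[
    [0.006, 0, -0.025],
    [0.012, -0.001, -0.05],
    [0.017, -0.002, -0.07],
    [0.019, -0.002, -0.079],
    [0.019, -0.002, -0.079],
    [0.019, -0.002, -0.079],
    [0.019, -0.002, -0.079],
    [0.019, -0.002, -0.079],
    [0.019, -0.002, -0.079],
    [0.019, -0.002, -0.079],
  ],
  rot=[
    [0, 0, 0],
    [0, 0, 0],
    [0, 0, 0],
    [0, 0, 0],
    [0, 0, 0],
    [0, 0, 0],
    [0, 0, 0],
    [0, 0, 0],
    [0, 0, 0],
    [0, 0, 0],
  ],
  fingers=[0, 0, 0, 0, 0, 1, 1, 1, 1, 1],
  newtons=55,
)

```text
time_s: 28.85
tool_pos: [0.5221, -0.0375, 0.0872]
tool_rot: [[0.126, 0.962, 0.24], [0.992, -0.122, -0.031], [-0.001, 0.242, -0.97]]
ft_force: [2.3, 0.6, -1.0]
grip_width: 0.0117
grasp_force: 43.4
```

>>> send_rows(
  translation=[
    [0.002, 0, 0.001],
    [0.004, 0, 0.001],
    [0.006, -0.001, 0.004],
    [0.008, -0.001, 0.007],
    [0.01, -0.001, 0.01],
    [0.012, -0.002, 0.014],
    [0.012, -0.002, 0.014],
  ],
  rot=[
    [0, 0, 0],
    [0, 0, 0],
    [0.004, 0.03, 0],
    [0.008, 0.06, 0],
    [0.012, 0.09, 0],
    [0.015, 0.119, 0],
    [0.015, 0.119, 0],
  ],
  fingers=[1, 1, 1, 1, 1, 1, 1],
)

```text
time_s: 29.55
tool_pos: [0.5313, -0.0387, 0.0992]
tool_rot: [[0.126, 0.985, 0.115], [0.992, -0.125, -0.015], [0.0, 0.116, -0.993]]
ft_force: [-3.4, 0.5, -0.3]
grip_width: 0.0116
grasp_force: 55.1
```

>>> send_rows(
  translation=[
    [0.001, 0, 0.003],
    [0.003, 0, 0.006],
    [0.005, 0, 0.009],
    [0.007, 0, 0.013],
    [0.007, 0, 0.013],
    [0.007, 0, 0.013],
  ],
  rot=[
    [0.004, 0.03, 0],
    [0.008, 0.06, 0],
    [0.012, 0.09, 0],
    [0.015, 0.119, 0],
    [0.015, 0.119, 0],
    [0.015, 0.119, 0],
  ],
  fingers=[1, 1, 1, 1, 1, 1],
)

```text
time_s: 30.15
tool_pos: [0.5379, -0.0389, 0.1111]
tool_rot: [[0.126, 0.992, -0.002], [0.992, -0.126, -0.0], [-0.001, -0.002, -1.0]]
ft_force: [-1.9, -2.6, -4.4]
grip_width: 0.0113
grasp_force: 55.0
```

```bash
python3 - <<'E'
from meas import *
f=grab('side'); im=cv2.cvtColor(f['color'],cv2.COLOR_RGB2BGR)[165:275,190:340]
cv2.imwrite('pics/lev.png',cv2.resize(im,None,fx=5,fy=5,interpolation=cv2.INTER_CUBIC))
E
```

View pics/lev.png

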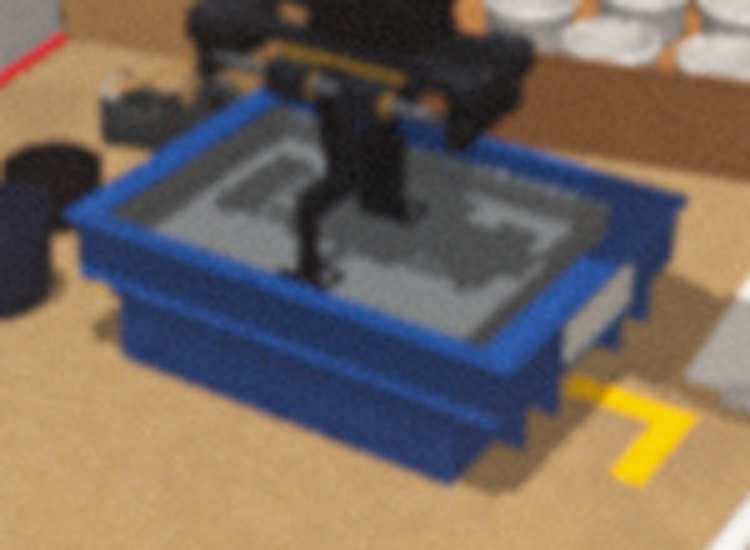

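>>> send_rows(
  translation=[
    [0, 0, 0.002],
    [-0.003, 0, 0.002],
    [-0.007, 0.001, 0.002],
    [-0.01, 0.001, 0.002],
    [-0.013, 0.002, 0.002],
    [-0.013, 0.002, 0.002],
    [-0.013, 0.002, 0.002],
  ],
  rot=[
    [0, 0, 0],
    [0, 0, 0],
    [0, 0, 0],
    [0, 0, 0],
    [0, 0, 0],
    [0, 0, 0],
    [0, 0, 0],
  ],
  fingers=[1, 1, 1, 1, 1, 1, 1],
)

```text
time_s: 30.9
tool_pos: [0.5262, -0.037, 0.1146]
tool_rot: [[0.126, 0.992, 0.0], [0.992, -0.126, -0.001], [-0.001, 0.0, -1.0]]
ft_force: [-0.5, 0.1, -4.7]
grip_width: 0.0114
grasp_force: 55.0
```

```bash
python3 - <<'E'
from meas import *
print(bot.sense()['ft_force'],bot.sense()['tool_pos'])
f=grab('top'); im=cv2.cvtColor(f['color'],cv2.COLOR_RGB2BGR)[165:300,170:300]
print(tote(f))
cv2.imwrite('pics/lev2.png',cv2.resize(im,None,fx=4.4,fy=4.4,interpolation=cv2.INTER_CUBIC))
E
```

```text
[-0.47337947  0.07166278 -4.67485601] [ 0.5261653  -0.03702694  0.11464291]
(array([ 0.52115222, -0.0330699 ]), np.float32(-7.2001853), 215.46185302734375, 290.4307556152344)
```

View pics/lev2.png

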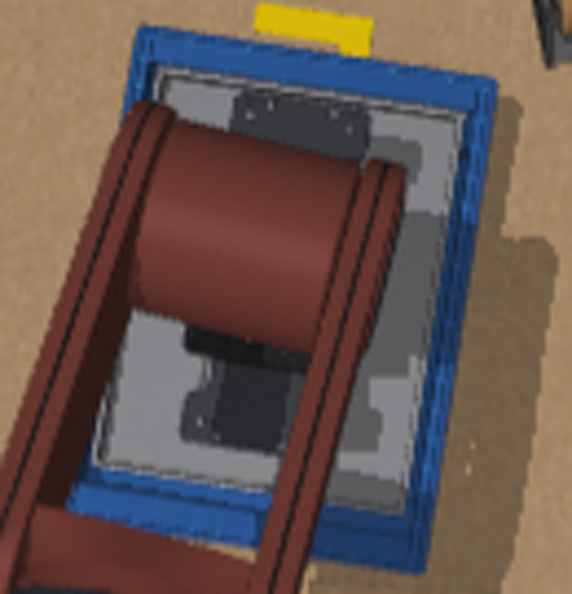

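The tray is level but sits about 4–5 mm toward the far end (far gap about 19 mm, near gap about 30 mm). I'll shift it back 4 mm, then lift.

>>> send_rows(
  translation=[
    [-0.002, 0.001, 0],
    [-0.004, 0.003, 0],
    [-0.004, 0.003, 0],
    [-0.004, 0.003, 0],
    [-0.004, 0.003, 0.01],
    [-0.004, 0.003, 0.02],
    [-0.004, 0.003, 0.03],
    [-0.004, 0.003, 0.03],
  ],
  rot=[
    [0, 0, 0],
    [0, 0, 0],
    [0, 0, 0],
    [0, 0, 0],
    [0, 0, 0],
    [0, 0, 0],
    [0, 0, 0],
    [0, 0, 0],
  ],
  fingers=[1, 1, 1, 1, 1, 1, 1, 1],
)

```text
time_s: 31.75
tool_pos: [0.5239, -0.0344, 0.1472]
tool_rot: [[0.126, 0.992, 0.004], [0.992, -0.126, -0.001], [-0.001, 0.004, -1.0]]
ft_force: [0.6, -0.8, -4.2]
grip_width: 0.0114
grasp_force: 55.0
```

>>> send_rows(
  translation=[
    [0, 0, 0.04],
    [-0.02, 0.02, 0.06],
    [-0.05, 0.06, 0.06],
    [-0.064, 0.1, 0.06],
    [-0.064, 0.14, 0.06],
    [-0.064, 0.185, 0.06],
    [-0.064, 0.23, 0.06],
    [-0.064, 0.275, 0.06],
    [-0.064, 0.32, 0.06],
    [-0.064, 0.36, 0.06],
  ],
  rot=[
    [0, 0, 0],
    [0, 0, 0.02],
    [0, 0, 0.04],
    [0, 0, 0.06],
    [0, 0, 0.08],
    [0, 0, 0.1],
    [0, 0, 0.127],
    [0, 0, 0.127],
    [0, 0, 0.127],
    [0, 0, 0.127],
  ],
  fingers=[1, 1, 1, 1, 1, 1, 1, 1, 1, 1],
)

```text
time_s: 32.75
tool_pos: [0.4577, 0.3282, 0.2047]
tool_rot: [[-0.002, 1.0, 0.0], [1.0, 0.002, -0.0], [-0.0, 0.0, -1.0]]
ft_force: [0.7, -0.9, -4.9]
grip_width: 0.0114
grasp_force: 55.0
```

>>> send_rows(
  translation=[
    [0, 0.03, 0],
    [0, 0.054, 0],
    [0, 0.054, -0.03],
    [0, 0.054, -0.07],
    [0, 0.054, -0.1],
    [0, 0.054, -0.12],
    [0, 0.054, -0.13],
    [0, 0.054, -0.13],
  ],
  rot=[
    [0, 0, 0],
    [0, 0, 0],
    [0, 0, 0],
    [0, 0, 0],
    [0, 0, 0],
    [0, 0, 0],
    [0, 0, 0],
    [0, 0, 0],
  ],
  fingers=[1, 1, 1, 1, 1, 1, 1, 1],
)

```text
time_s: 33.55
tool_pos: [0.4571, 0.3793, 0.0729]
tool_rot: [[-0.001, 1.0, -0.003], [1.0, 0.001, -0.002], [-0.002, -0.003, -1.0]]
ft_force: [-0.6, -0.7, -4.9]
grip_width: 0.0112
grasp_force: 55.0
```

>>> send_rows(
  translation=[
    [0, 0, -0.005],
    [0, 0, -0.009],
    [0, 0, -0.013],
    [0, 0, -0.016],
    [0, 0, -0.016],
    [0, 0, -0.016],
  ],
  rot=[
    [0, 0, 0],
    [0, 0, 0],
    [0, 0, 0],
    [0, 0, 0],
    [0, 0, 0],
    [0, 0, 0],
  ],
  fingers=[1, 1, 1, 1, 1, 1],
)

```text
time_s: 34.15
tool_pos: [0.4582, 0.38, 0.0586]
tool_rot: [[-0.001, 1.0, -0.0], [1.0, 0.001, -0.0], [-0.0, -0.0, -1.0]]
ft_force: [0.1, 0.4, -3.9]
grip_width: 0.0113
grasp_force: 55.0
```

Almost all of the tray's weight is still on the gripper, so I'll lower it slightly more, release, and retreat upward.

>>> send_rows(
  translation=[
    [0, 0, -0.001],
    [0, 0, -0.002],
    [0, 0, -0.003],
    [0, 0, -0.003],
  ],
  rot=[
    [0, 0, 0],
    [0, 0, 0],
    [0, 0, 0],
    [0, 0, 0],
  ],
  fingers=[1, 1, 1, 1],
)

```text
time_s: 34.55
tool_pos: [0.4583, 0.3801, 0.0568]
tool_rot: [[-0.001, 1.0, -0.0], [1.0, 0.001, -0.0], [-0.0, -0.0, -1.0]]
ft_force: [-3.0, -2.6, 3.8]
grip_width: 0.0118
grasp_force: 55.0
```

>>> send_rows(
  translation=[
    [0, 0, 0],
    [0, 0, 0],
    [0, 0, 0],
    [0, 0, 0],
    [0, 0, 0.04],
    [0, 0, 0.09],
    [0, 0, 0.14],
    [0, 0, 0.17],
    [0, 0, 0.17],
    [0, 0, 0.17],
  ],
  rot=[
    [0, 0, 0],
    [0, 0, 0],
    [0, 0, 0],
    [0, 0, 0],
    [0, 0, 0],
    [0, 0, 0],
    [0, 0, 0],
    [0, 0, 0],
    [0, 0, 0],
    [0, 0, 0],
  ],
  fingers=[0.4, 0.4, 0.4, 0.4, 0.4, 0.4, 0.4, 0.4, 0.4, 0.4],
)

```text
time_s: 35.55
tool_pos: [0.4585, 0.3802, 0.2262]
tool_rot: [[-0.001, 1.0, 0.001], [1.0, 0.001, 0.0], [0.0, 0.001, -1.0]]
ft_force: [-0.4, -0.3, 0.1]
grip_width: 0.0259
grasp_force: 0.0
```

```bash
python3 - <<'E'
from tray import *
s=bot.sense(); print(s['tool_pos'],s['tool_rot'],s['ft_force'])
f=grab('top'); t=tote(f); print(t)
# bay from inner tape corners
nl,nr=np.array([.379,.235]),np.array([.344,-.018]); y=(nl-nr)/np.linalg.norm(nl-nr); x=np.array([y[1],-y[0]])
b=(nl+nr)/2+.172*x; print('bay',b,np.degrees(np.arctan2(x[1],x[0])), 'shift',b-t[0])
E
```

```text
[0.4585 0.3802 0.2262] [[-0.0009  1.      0.0014]
 [ 1.      0.0009  0.0005]
 [ 0.0005  0.0014 -1.    ]] [-0.3861 -0.2812  0.1222]
(array([ 0.5213, -0.0327]), np.float32(-7.3295226), 215.7650604248047, 290.4194641113281)
bay [0.5319 0.0849] -7.876302111569698 shift [0.0106 0.1177]
```

>>> send_rows(
  translation=[
    [0, -0.04, 0],
    [0.01, -0.085, 0],
    [0.02, -0.13, 0],
    [0.03, -0.175, 0],
    [0.04, -0.22, 0],
    [0.05, -0.265, 0],
    [0.06, -0.305, 0],
    [0.0715, -0.344, 0],
    [0.0715, -0.344, 0],
    [0.0715, -0.344, 0],
  ],
  rot=[
    [0, 0, -0.02],
    [0, 0, -0.04],
    [0, 0, -0.06],
    [0, 0, -0.08],
    [0, 0, -0.1],
    [0, 0, -0.12],
    [0, 0, -0.138],
    [0, 0, -0.138],
    [0, 0, -0.138],
    [0, 0, -0.138],
  ],
  fingers=[-1, -1, -1, -1, -1, -1, -1, -1, -1, -1],
)

```text
time_s: 36.6
tool_pos: [0.5285, 0.0352, 0.2232]
tool_rot: [[0.139, 0.99, -0.005], [0.99, -0.139, 0.0], [-0.0, -0.005, -1.0]]
ft_force: [0.0, 0.4, -0.1]
grip_width: 0.0865
grasp_force: 0.0
```

>>> send_rows(
  translation=[
    [0, 0, -0.04],
    [0, 0, -0.08],
    [0, 0, -0.12],
    [0, 0, -0.15],
    [0, 0, -0.166],
    [0, 0, -0.166],
    [0, 0, -0.166],
  ],
  rot=[
    [0, 0, 0],
    [0, 0, 0],
    [0, 0, 0],
    [0, 0, 0],
    [0, 0, 0],
    [0, 0, 0],
    [0, 0, 0],
  ],
  fingers=[-1, -1, -1, -1, -1, -1, -1],
)

```text
time_s: 37.3
tool_pos: [0.5289, 0.0371, 0.0591]
tool_rot: [[0.135, 0.991, -0.002], [0.991, -0.135, -0.0], [-0.0, -0.002, -1.0]]
ft_force: [-0.2, -0.2, 0.3]
grip_width: 0.087
grasp_force: 0.0
```

>>> send_rows(
  translation=[
    [0.001, 0.008, 0],
    [0.002, 0.016, 0],
    [0.003, 0.024, 0],
    [0.004, 0.032, 0],
    [0.005, 0.04, 0],
    [0.006, 0.048, 0],
    [0.007, 0.056, 0],
    [0.008, 0.064, 0],
    [0.009, 0.072, 0],
    [0.01, 0.08, 0],
  ],
  rot=[
    [0, 0, 0],
    [0, 0, 0],
    [0, 0, 0],
    [0, 0, 0],
    [0, 0, 0],
    [0, 0, 0],
    [0, 0, 0],
    [0, 0, 0],
    [0, 0, 0],
    [0, 0, 0],
  ],
  fingers=[-1, -1, -1, -1, -1, -1, -1, -1, -1, -1],
)

```text
time_s: 38.3
tool_pos: [0.5407, 0.1155, 0.061]
tool_rot: [[0.136, 0.991, 0.002], [0.991, -0.136, -0.003], [-0.002, 0.002, -1.0]]
ft_force: [-0.1, -6.7, 2.7]
grip_width: 0.087
grasp_force: 3.7
```

```bash
python3 - <<'E'
from meas import *
s=bot.sense();print(s['tool_pos'],s['ft_force'])
f=grab('top'); t=tote(f); print(t); e=np.array([np.cos(np.radians(-7.6)),np.sin(np.radians(-7.6))]); d=np.array([.5319,.0849])-t[0]; print('remaining x,y in bay',d@e,d@[-e[1],e[0]])
E
```

```text
[0.54067833 0.11551376 0.06098306] [-0.0511789  -6.74590196  2.7332376 ]
(array([0.52808203, 0.0287145 ]), np.float32(-7.875731), 215.18724060058594, 290.3623352050781)
remaining x,y in bay -0.0036464614010907077 0.05619689107829954
```

>>> send_rows(
  translation=[
    [0.001, 0.008, 0],
    [0.002, 0.016, 0],
    [0.003, 0.024, 0],
    [0.004, 0.032, 0],
    [0.005, 0.04, 0],
    [0.006, 0.047, 0],
    [0.007, 0.052, 0],
    [0.0075, 0.055, 0],
    [0.0075, 0.055, 0],
    [0.0075, 0.055, 0],
  ],
  rot=[
    [0, 0, 0],
    [0, 0, 0],
    [0, 0, 0],
    [0, 0, 0],
    [0, 0, 0],
    [0, 0, 0],
    [0, 0, 0],
    [0, 0, 0],
    [0, 0, 0],
    [0, 0, 0],
  ],
  fingers=[-1, -1, -1, -1, -1, -1, -1, -1, -1, -1],
)

```text
time_s: 39.35
tool_pos: [0.5481, 0.1708, 0.0609]
tool_rot: [[0.136, 0.991, 0.002], [0.991, -0.136, -0.001], [-0.001, 0.002, -1.0]]
ft_force: [-0.4, -4.7, 3.8]
grip_width: 0.0871
grasp_force: 2.5
```

>>> send_rows(
  translation=[
    [-0.001, -0.01, 0],
    [-0.002, -0.02, 0],
    [-0.002, -0.02, 0.05],
    [-0.002, -0.02, 0.1],
    [-0.002, -0.02, 0.15],
    [-0.002, -0.05, 0.2],
    [-0.02, -0.09, 0.2],
    [-0.06, -0.12, 0.2],
    [-0.1, -0.15, 0.2],
    [-0.12, -0.19, 0.2],
  ],
  rot=[
    [0, 0, 0],
    [0, 0, 0],
    [0, 0, 0],
    [0, 0, 0],
    [0, 0, 0],
    [0, 0, 0],
    [0, 0, 0],
    [0, 0, 0],
    [0, 0, 0],
    [0, 0, 0],
  ],
  fingers=[-1, -1, -1, -1, -1, -1, -1, -1, -1, -1],
)

```text
time_s: 40.35
tool_pos: [0.4243, -0.0193, 0.2591]
tool_rot: [[0.135, 0.991, -0.001], [0.991, -0.135, 0.0], [0.0, -0.001, -1.0]]
ft_force: [1.4, -0.4, 0.7]
grip_width: 0.087
grasp_force: 0.0
```

>>> send_rows(
  translation=[
    [0, -0.04, 0],
    [0, -0.08, 0],
    [0, -0.12, 0],
    [0, -0.16, 0],
    [0, -0.16, 0],
    [0, -0.16, 0],
  ],
  rot=[
    [0, 0, 0],
    [0, 0, 0],
    [0, 0, 0],
    [0, 0, 0],
    [0, 0, 0],
    [0, 0, 0],
  ],
  fingers=[-1, -1, -1, -1, -1, -1],
)

```text
time_s: 40.95
tool_pos: [0.4265, -0.1796, 0.2592]
tool_rot: [[0.139, 0.99, -0.001], [0.99, -0.139, 0.001], [0.0, -0.001, -1.0]]
ft_force: [-0.7, 1.0, -0.9]
grip_width: 0.0867
grasp_force: 0.0
```

```bash
python3 - <<'E'
from meas import *
f=grab('top'); t=tote(f); print(t); e=np.array([np.cos(np.radians(-7.9)),np.sin(np.radians(-7.9))]); d=np.array([.5319,.0849])-t[0]; print('remaining',d@e,d@[-e[1],e[0]])
for c in yellow(f):
    P=onz(f,c,0)[:,:2]-[.5319,.0849]; Q=np.c_[P@e,P@[-e[1],e[0]]]*1000
    print(len(c),Q.min(0).round(),Q.max(0).round(), 'inner', np.abs(Q).min(0).round())
cv2.imwrite('pics/end.png',cv2.resize(cv2.cvtColor(f['color'],cv2.COLOR_RGB2BGR),(800,600),interpolation=cv2.INTER_CUBIC))
s=bot.sense();print(s['time_s'],s['tool_pos'],s['ft_force'])
E
```

```text
(array([0.53589136, 0.08368649]), np.float32(-7.861894), 216.57366943359375, 290.7107849121094)
remaining -0.004120267227267801 0.0006533999376024743
105 [-191. -149.] [-114.  -73.] inner [114.  73.]
102 [-194.   71.] [-119.  147.] inner [119.  71.]
100 [ 117. -144.] [193. -68.] inner [117.  68.]
43 [113. 132.] [162. 151.] inner [113. 132.]
26 [170.  76.] [189. 104.] inner [170.  76.]
41.0 [ 0.42667884 -0.17875076  0.25920436] [ 0.22834596  0.67125012 -0.73947978]
```

View pics/end.png

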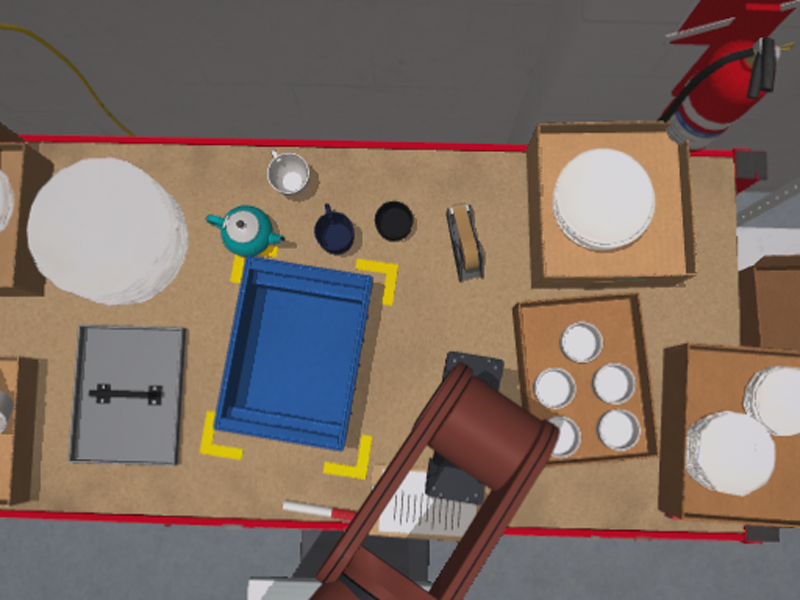

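The tote is square in the bay, about 4 mm off centre. The tray lies flat at (130,395), all five ramekins are upright in the carton, and the mug, teapot and tape dispenser haven't moved. Handing in.

```bash
python3 -c "
from workcell import job; print(job.finish_job())"
```

```text
the job is handed in; nothing more can be done
None
```

The job is handed in at about 41 s: all five ramekins are upright in the carton, the tray is flat on the bare worktop, and the tote is square in the bay about 4 mm off centre; no verdict came back.

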